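# Walk the embossing die block round to the fence

### The job

The heavy die block lies askew on the steel bolster plate: walk it round with the fingertips, pushing at its sides and corners, until one of its long sides lies flat against the fence and the block is centred on the plate's scribed centre line. Have it nearly square before it meets the fence, so that no corner digs into the fence, and push steadily without shoving it. Never lift or tip the block or touch its engraved brass face, and leave everything else where it is.

Things in the scene. Friction and masses are not known exactly. Their poses are not given: they have to be found in the camera images.
- die: die block: cast-aluminium base 100 mm (its x) by 150 mm (its y), 40 mm tall; origin under its centre, z up. About 2 kg: 8 to 16 N through its middle slides it. Pushed square to a long side 60 mm from that side's middle it turns roughly 0.08 rad, and its centre moves roughly 5 mm, per 10 mm of push. Both long sides are alike: either may go to the fence (yaw as the fence's or half a turn from it)
- face: the engraved brass face screwed to the top of the die block, not to be touched: 78 mm (x) by 128 mm (y), 11 mm in from the block's edges, rising 5.5 mm above the base, so its top is 45.5 mm above the plate. Origin at the centre of its underside, axes as the block's
- plate: the steel bolster plate, fixed to the bench for the job: 300 mm (its x) by 420 mm (its y), 12 mm thick, its upper face 12 mm above the bench. Origin under its centre, z up, x towards the fence. A fine dark line is scribed along its x axis through the centre (y = 0). Two dark strap clamps, 28 mm wide, stand fixed on it along x at y = -178 and +178 mm, from x = 20 to 110 mm, rising 30 mm above the plate
- fence: the fence: an aluminium bar along the far edge of the plate, 420 mm long (its y), 26 mm thick, rising 30 mm above the plate, fixed to it. Origin at the middle of the foot of its working face, on the plate's upper face; x points into the bar, y along it: the block belongs at x = -50 mm, y = 0. The working face is 120 mm from the plate's centre
- stamp: brass hand stamp standing on a front corner of the plate, 22 mm across, 58 mm tall; origin under its foot. Leave it alone
- hexkey: L-shaped steel hex key lying on the plate near its front edge, 90 by 32 mm, 6 mm thick; origin under the middle of its long leg. Leave it alone
- smalldie: small handled brass die on the bench, 45 by 60 mm foot, 55 mm tall with a round wooden knob; origin under its foot. Leave it alone
- hammer: shoemaker's hammer lying on the bench, 260 mm long, head 26 mm thick; origin on the bench under the middle of its length. Leave it alone
- spool: wooden thread spool standing on the bench, 52 mm across, 70 mm tall; origin under it. Leave it alone
- jar: closed amber glass jar standing on the bench, 68 mm across, 75 mm tall; origin under it. Leave it alone
- awl: awl with a dark wooden handle lying on the bench, 150 mm long, 26 mm thick; origin on the bench under its middle. Leave it alone
Not all that is in view belongs to the job. There is more than one size of the die; the one meant has the size given above.

How it is judged:
By the outcome, as a careful person would: the job done as asked, in the order asked, and still so for the second after the job is handed in, with the robot touching nothing.
It also fails if it takes over 67 s, if anything falls off the work surface, if the arm or the gripper's body presses on something with over 40 N, if the wrist force passes 120 N, or if a joint passes its speed limit or range.

### The arm

A 7-joint arm with a two-finger parallel gripper is mounted at the origin on the work surface. World frame = base frame: x ahead of the robot, y to its left, z up, the work surface at z = 0. Lengths are in m, angles in rad, forces in N, time in s.
With the tool pointing down it reaches from about 0.4 to 0.85 m from the base axis. Payload 10.4 kg.
Tool frame: the origin (TCP) lies between the finger pads; the fingertips stand tips_ahead ahead of it and the grasp point (between the pads) lies 11 mm behind it (tips_ahead is the distance from the TCP to the fingertips, in m); z points along the fingers, x is the direction in which the jaws open and shut, and the axes are right-handed (so a half turn about z gives the same grasp; the last joint's range is limited). The gripper opens to 87 mm and grips with 3 to 60 N. Pads are 19 mm wide; open, the fingers measure 117 mm over their backs; the gripper's body (75 mm by 190 mm) begins 51 mm behind the grasp point.
Start: joints at [-1.17, 0.332, -0.065, 1.46, 0.022, 1.35, -0.088], TCP at [0.257, 0.57, 0.231] pointing down, gripper open.
Joint ranges: [-2.6, 2.6], [-0.5, 2.12], [-1.47, 1.34], [0.16, 2.42], [-1.27, 4.41], [0.06, 2.06], [-2.6, 2.6]. Speed limits (rad/s): [2.22, 2.22, 2.79, 2.79, 3.14, 3.14, 3.14].

### API

Orientations are given as a unit quaternion [x, y, z, w].
In Python, from bench import read_state, camera, close_job, tips_ahead gives the robot as it stands.
- The arm moves only by the tool arm_command, never from a script. Its argument "commands" is a list that holds one entry, the list of rows, each a list of 7 numbers: the turn, a rotation vector about the tool's x, y, z in rad, then the shift along the tool's x, y, z in m, then the opening in per cent of the stroke, from 0 (shut) to 100 (fully open). In form: [[[rx, ry, rz, x, y, z, claw], ...]]. A call has 1 to 20 rows; each row shifts and turns the commanded pose from where the row before left it, along the tool's axes as they then stand; what a row does not reach is not made up. A row lasts 1/8 s, in which the tool goes at most 62.5 mm and 10.7 degrees, less where a joint would pass 70% of its speed; a pose out of reach is approached as far as the arm can. A call with a gripper value outside its range is refused whole. The fingers move at their own pace and stop on an object; "newtons" is the grip in N (left out, the last holds). Time passes only in rows, so rows that do not move let the fingers close. It gives the time, the measured TCP pose, the force and the opening at its end, in the units of the state.
- read_state(): the state, without advancing time (a new reading comes with each control period).
- camera(name): name is "scene" or "top" or "wrist"; returns a dict with "frame" (400x640x3 uint8, red, green, blue), "vfov" (degrees; the focal length in pixels is half the picture's height over the tangent of half this angle, whatever the lens; pixels are square), "cx", "cy" (the principal point, pixels), "k1" (the pictures are not rectified: a ray, as slopes to the right and down, at radius r is drawn at 1 + k1 r^2 times it, then the intrinsics apply), "R" (3x3) and "t" (3): a world point X has camera coordinates R X + t. Camera axes: x right, y down, z forward; pixel columns grow to the right and rows downward; lengths in m; the calibration is good to about 2 mm. A picture is of the moment at which its call begins. There is no depth.
- close_job(): hands the job in, once; it reports no verdict.
The state is a dict: "time": time; "joint_positions": joint angles; "joint_vel": joint speeds; "joint_torque": joint torques, N m; "ee_pos": TCP position; "eef_rot": TCP orientation; "ft_force": force on the tool from outside, world axes, zero at the start; "torque": the same for the moment, N m; "width": finger opening in m.
Only numpy, scipy, OpenCV 4.12 (cv2) and the standard library are available. Lean on these libraries where they do the work, as an engineer would, in place of code of your own. Each camera call takes 0.05 s, during which the arm holds its last target.

## Working session

There is one attempt and no reset: what is moved stays moved. The work goes in short steps, Python scripts to look and compute and a tool call to move; the robot and the scene stay as the last step left them, time stands still between calls to the robot, and variables do not carry over. Pictures are saved under pics/ and viewed, and the job is handed in when it is done.

Besides the shell and the picture viewer there is one more tool, called after ">>>" as name(argument=value, ...) on one line, values as JSON. arm_command: Moves the arm, as the interface text tells. Its arguments: {"type":"object","properties":{"commands":{"type":"array"},"newtons":{"type":"number"}},"required":["commands"]}

```bash
ls; mkdir -p pics; python3 - <<'E'
from bench import *
import cv2
print(read_state()); print(tips_ahead)
for n in ("scene","top"):
    c=camera(n); cv2.imwrite(f"pics/{n}0.png",c["frame"][:,:,::-1]); print(n,{k:v for k,v in c.items() if k!="frame"})
E
```

```text
pics
{'time': 0.0, 'joint_positions': array([-1.16957986,  0.33288958, -0.0646983 ,  1.46093184,  0.02160824,
        1.34989109, -0.08851546]), 'joint_vel': array([ 1.84251525e-03,  6.19973571e-04,  7.43488294e-05, -1.28314158e-03,
        4.60810077e-04, -2.86722108e-05, -4.45698278e-04]), 'joint_torque': array([-3.42747071e-04, -6.23283434e+01,  2.42859236e-02, -3.89876318e+01,
       -6.12948881e-02,  4.02751495e-02,  1.15424359e-04]), 'ee_pos': array([0.25688227, 0.56936296, 0.22974739]), 'eef_rot': array([ 8.40010859e-01,  5.42569120e-01, -5.77322117e-04,  4.16755689e-04]), 'ft_force': array([-0.53460486, -0.25900552,  0.70856423]), 'torque': array([-0.02630308, -0.01775987, -0.02296237]), 'width': 0.0871367201017528}
0.008
scene {'vfov': 44.84197394321295, 'cx': 317.7687948715163, 'cy': 199.27394688828699, 'k1': -0.017844858018389427, 'R': array([[-0.35355912,  0.93524414,  0.01772977],
       [ 0.59265247,  0.23862984, -0.76929763],
       [-0.72371196, -0.26148461, -0.63864451]]), 't': array([ 0.16447045, -0.27247351,  1.75679023])}
top {'vfov': 50.77230743768105, 'cx': 315.4173855217829, 'cy': 203.37908869999845, 'k1': -0.010650552848726546, 'R': array([[-0.01739585, -0.99967239,  0.01877507],
       [-0.99849457,  0.01639227, -0.052344  ],
       [ 0.05201908, -0.01965737, -0.9984526 ]]), 't': array([-0.0024895 ,  0.54387963,  1.39539124])}
```

View pics/scene0.png

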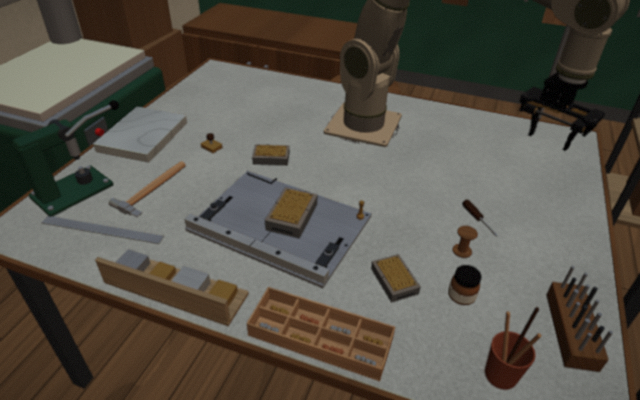

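View pics/top0.png

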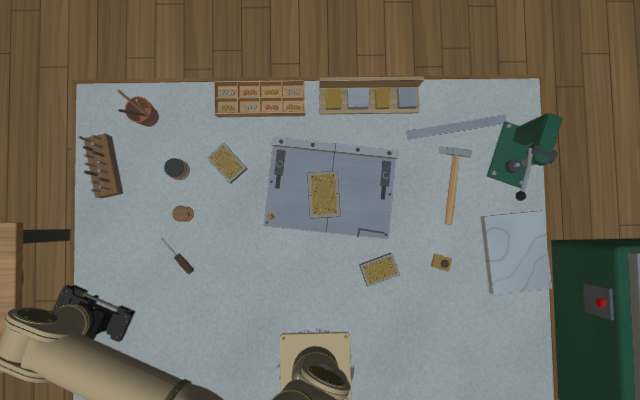

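```bash
python3 - <<'E'
import cv2
i=cv2.imread("pics/top0.png"); c=i[90:290,190:440]
cv2.imwrite("pics/top0c.png",cv2.resize(c,None,fx=3,fy=3,interpolation=cv2.INTER_CUBIC))
E
```

```text
(no output)
```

View pics/top0c.png

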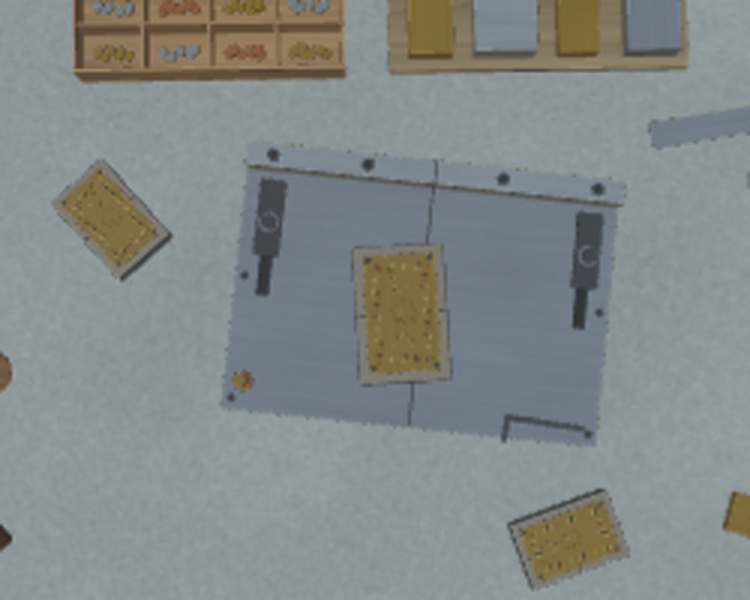

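```bash
cat > h.py <<'E'
import numpy as np, cv2
from scipy.optimize import least_squares
from bench import *
def intr(c):
    f=200/np.tan(np.radians(c["vfov"])/2)
    return f,np.array([[f,0,c["cx"]],[0,f,c["cy"]],[0,0,1]]),np.array([c["k1"],0,0,0,0.])
def proj(c,X):
    X=np.asarray(X,float).reshape(-1,3); _,K,D=intr(c)
    return cv2.projectPoints(X,cv2.Rodrigues(c["R"])[0],c["t"],K,D)[0][:,0]
def unproj(c,uv,z):
    _,K,D=intr(c)
    n=cv2.undistortPoints(np.asarray(uv,float).reshape(-1,1,2),K,D)[:,0]
    o=-c["R"].T@c["t"]; d=np.c_[n,np.ones(len(n))]@c["R"]
    s=(z-o[2])/d[:,2]; return o+s[:,None]*d
def T2(p,pts):
    x,y,a=p; c,s=np.cos(a),np.sin(a); pts=np.asarray(pts,float)
    return np.c_[x+c*pts[:,0]-s*pts[:,1], y+s*pts[:,0]+c*pts[:,1], pts[:,2]]
def fit(c,pts,uv,p0):
    r=least_squares(lambda p:(proj(c,T2(p,pts))-np.asarray(uv)).ravel(),p0)
    return r.x, r.fun.reshape(-1,2)
DIE=[[sx*.05,sy*.075,.052] for sx,sy in((-1,-1),(1,-1),(1,1),(-1,1))]
FACE=[[sx*.039,sy*.064,.0575] for sx,sy in((-1,-1),(1,-1),(1,1),(-1,1))]
BOT=[[sx*.05,sy*.075,.012] for sx,sy in((-1,-1),(1,-1),(1,1),(-1,1))]
# plate frame
PL=[[-.15,.21,.012],[-.15,-.21,.012]]
FT=[[.146,.21,.042],[.146,-.21,.042]]
FW=[[.12,.21,.042],[.12,-.21,.042]]
def draw(img,c,P,col,S,off):
    q=((proj(c,P)-off+.5)*S-.5); cv2.polylines(img,[np.round(q*8).astype(np.int32).reshape(-1,1,2)],True,col,1,cv2.LINE_AA,3)
def overlay(c,box,S,name,plate=None,die=None):
    x0,y0,x1,y1=box; im=cv2.resize(c["frame"][y0:y1,x0:x1,::-1],None,fx=S,fy=S,interpolation=cv2.INTER_CUBIC)
    o=np.array([x0,y0])
    if plate is not None:
        draw(im,c,T2(plate,[PL[0],PL[1],[.146,-.21,.012],[.146,.21,.012]]),(0,255,0),S,o)
        draw(im,c,T2(plate,FW+FT[::-1]),(255,0,0),S,o)
        draw(im,c,T2(plate,[[-.15,0,.012],[.12,0,.012]]),(0,255,255),S,o)
    if die is not None:
        draw(im,c,T2(die,DIE),(0,0,255),S,o); draw(im,c,T2(die,FACE),(255,0,255),S,o); draw(im,c,T2(die,BOT),(255,255,0),S,o)
    cv2.imwrite(name,im)
E
python3 - <<'E'
from h import *
c=camera("top")
f=lambda L:[[190+(x+.5)/3-.5,90+(y+.5)/3-.5] for x,y in L]
pu=f([(222,407),(595,445),(250,143),(625,182)])
p,r=fit(c,PL+FT,pu,[.6,0,0]); print(p,r.round(2).tolist())
du=f([(353,247),(443,243),(451,379),(360,385)])
# image: up = +x world, left=+y. 
for a0 in(-1.57,):
    for k in range(4):
        d,rr=fit(c,DIE,np.roll(du,k,0),[.55,0,a0]); print(k,d,np.abs(rr).max())
np.save("plate.npy",p)
E
```

```text
[ 0.59550627 -0.06363604 -0.12037354] [[-0.23, 0.49], [0.43, 0.73], [-0.69, -0.82], [0.5, -0.41]]
0 [ 0.57183537 -0.03827438 -4.6744458 ] 30.6042145677863
1 [ 0.57188708 -0.03813232 -0.87007671] 43.09225375098015
2 [ 0.57183537 -0.03827438 -1.53308501] 30.599095045281615
3 [ 0.57205629 -0.03858665 -2.30924017] 40.69363974794038
```

```bash
python3 - <<'E'
from h import *
p=np.load("plate.npy")
c=camera("top")
f=lambda L:[[190+(x+.5)/3-.5,90+(y+.5)/3-.5] for x,y in L]
du=f([(353,247),(443,243),(451,379),(360,385)])[::-1]
best=min((fit(c,DIE,np.roll(du,k,0),[.57,-.04,a]) for k in range(4) for a in(-1.5,1.5)),key=lambda t:np.abs(t[1]).max())
d=best[0]; print(d,best[1].round(2).tolist())
np.save("die.npy",d)
overlay(c,(255,125,405,245),5,"pics/ov1.png",p,d)
s=camera("scene")
overlay(s,(180,165,380,285),4,"pics/ov1s.png",p,d)
E
```

```text
[ 0.57164316 -0.03812156  1.60793561] [[0.24, -0.21], [-0.29, 0.04], [-0.15, -0.09], [0.21, 0.25]]
```

View pics/ov1.png

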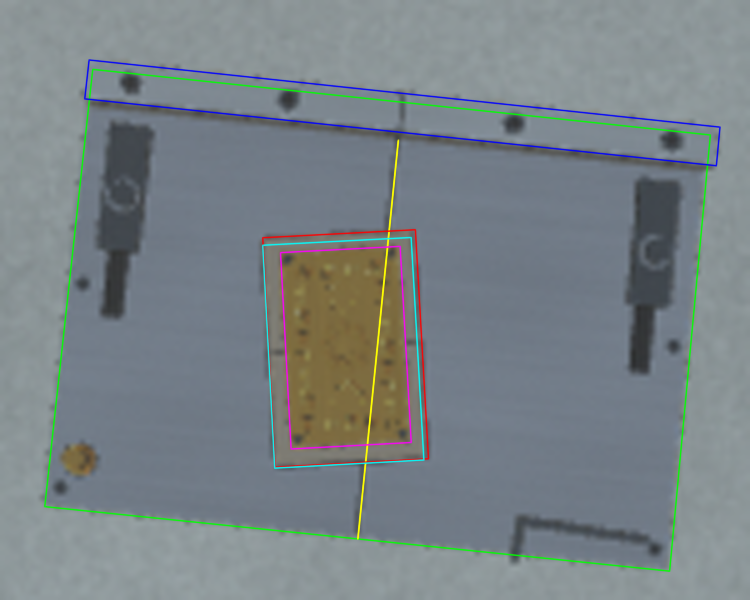

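View pics/ov1s.png

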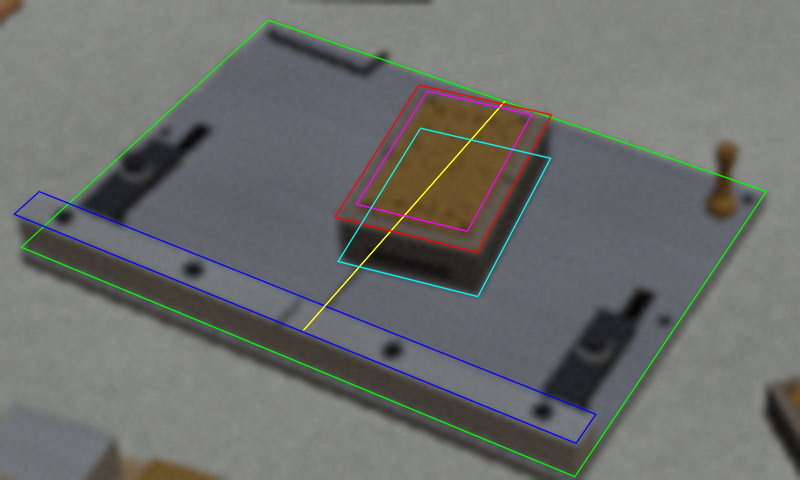

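```bash
cat >> h.py <<'E'
from scipy.spatial.transform import Rotation as Rn
def pw(xy,plate=None):
    P=np.load("plate.npy") if plate is None else plate
    return T2(P,[[xy[0]/1e3,xy[1]/1e3,0]])[0]
def inplate(xyz,P=None):
    P=np.load("plate.npy") if P is None else P
    d=np.asarray(xyz[:2])-P[:2]; c,s=np.cos(P[2]),np.sin(P[2])
    return np.array([c*d[0]+s*d[1],-s*d[0]+c*d[1]])*1e3
def tool():
    s=read_state(); P=np.load("plate.npy"); R=Rn.from_quat(s["eef_rot"]).as_matrix()
    yaw=np.arctan2(R[1,1],R[0,1])-P[2]  # tool y vs plate x
    print("t",round(s["time"],2),"tool plate xy mm",inplate(s["ee_pos"]).round(1),"z",round(s["ee_pos"][2]*1e3,1),"yaw(tool y rel plate x)",round(np.degrees(yaw),1),"tilt",R[:2,2].round(4),"F",s["ft_force"].round(1),"w",round(s["width"],4))
    return s,R,yaw
def togo(xy,z,yawdeg):
    s,R,yaw=tool(); P=np.load("plate.npy")
    dy=np.radians(yawdeg)-yaw
    print("rz total",round(-dy,3))
    a=np.radians(yawdeg)+P[2]; ty=np.array([np.cos(a),np.sin(a)]); tx=np.array([-np.sin(a),np.cos(a)])
    d=pw(xy)[:2]-s["ee_pos"][:2]
    print("then shift tool x,y,z mm",(d@tx*1e3).round(1),(d@ty*1e3).round(1),round((s["ee_pos"][2]-z)*1e3,1))
E
python3 -c "
from h import *
d=np.load('die.npy');print(inplate(d),np.degrees(d[2]-np.load('plate.npy')[2]))
togo((40,-55),.10,0)"
```

```text
[-26.75429639  22.46429682] 99.0248198707708
t 0.25 tool plate xy mm [-412.2  588. ] z 230.2 yaw(tool y rel plate x) -17.4 tilt [-0.0002 -0.0006] F [-0.1 -0.2 -0.4] w 0.0872
rz total -0.303
then shift tool x,y,z mm -643.0 452.2 130.2
```

>>> arm_command(commands=[[[0,0,-0.15,0,0,0,0],[0,0,-0.153,0,0,0,0],[0,0,0,-0.03,0.02,0,0],[0,0,0,-0.04,0.028,0,0],[0,0,0,-0.04,0.028,0,0],[0,0,0,-0.04,0.028,0,0],[0,0,0,-0.04,0.028,0,0],[0,0,0,-0.04,0.028,0,0],[0,0,0,-0.04,0.028,0,0],[0,0,0,-0.04,0.028,0,0],[0,0,0,-0.04,0.028,0,0],[0,0,0,-0.04,0.028,0,0],[0,0,0,-0.04,0.028,0,0],[0,0,0,-0.04,0.028,0,0],[0,0,0,-0.04,0.028,0.01,0],[0,0,0,-0.04,0.028,0.02,0],[0,0,0,-0.04,0.028,0.02,0],[0,0,0,-0.04,0.028,0.02,0],[0,0,0,-0.013,0.01,0.02,0],[0,0,0,0,0,0.01,0]]])

```text
time: 2.75
ee_pos: [0.6257, -0.1241, 0.129]
eef_rot: [0.749, 0.662, -0.001, -0.0]
ft_force: [0.3, -0.2, -0.1]
width: 0.0008
```

```bash
python3 -c "
from h import *
togo((40,-55),.028,0)
c=camera('wrist');cv2.imwrite('pics/w1.png',c['frame'][:,:,::-1])"
```

```text
t 2.75 tool plate xy mm [ 37.3 -56.4] z 129.0 yaw(tool y rel plate x) -0.1 tilt [-0.0019 -0.0005] F [ 0.3 -0.2 -0.1] w 0.0008
rz total -0.003
then shift tool x,y,z mm 1.4 2.7 101.0
```

View pics/w1.png

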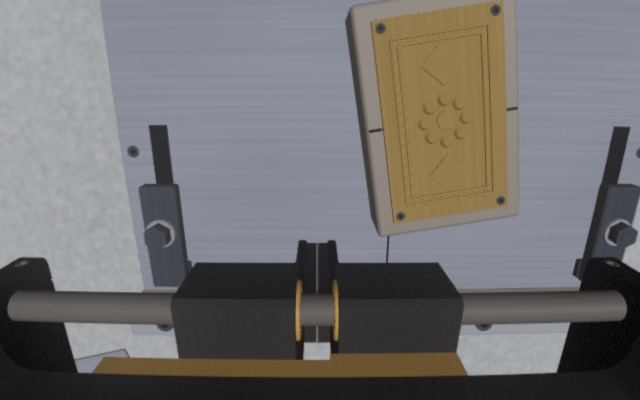

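>>> arm_command(commands=[[[0,0,0,0,0.003,0.02,0],[0,0,0,0,0,0.025,0],[0,0,0,0,0,0.025,0],[0,0,0,0,0,0.02,0],[0,0,0,0,0,0.01,0],[0,0,0,0.005,0,0,0],[0,0,0,0.005,0,0,0],[0,0,0,0.005,0,0,0],[0,0,0,0.003,0,0,0],[0,0,0,0.003,0,0,0],[0,0,0,0.003,0,0,0]]])

```text
time: 4.18
ee_pos: [0.6322, -0.0992, 0.0306]
eef_rot: [0.749, 0.663, 0.0, 0.0]
ft_force: [-0.5, 0.4, 0.1]
width: 0.0004
```

```bash
python3 -c "
from h import *
tool()
c=camera('wrist');cv2.imwrite('pics/w2.png',c['frame'][:,:,::-1])"
```

```text
t 4.17 tool plate xy mm [ 40.7 -31. ] z 30.6 yaw(tool y rel plate x) -0.0 tilt [0.0001 0.    ] F [-0.5  0.4  0.1] w 0.0004
```

View pics/w2.png

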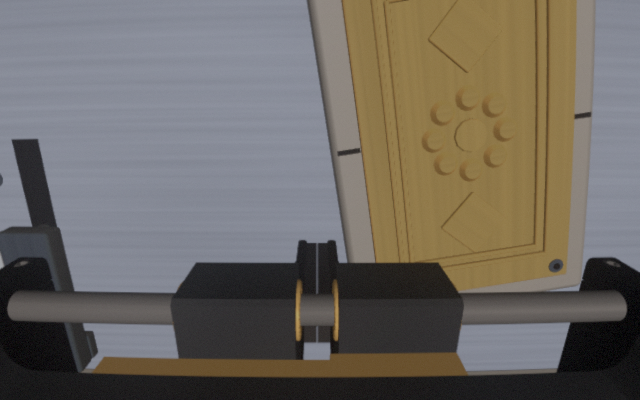

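>>> arm_command(commands=[[[0,0,0,0.003,0,0,0],[0,0,0,0.003,0,0,0],[0,0,0,0.003,0,0,0],[0,0,0,0.003,0,0,0],[0,0,0,0.003,0,0,0],[0,0,0,0.003,0,0,0],[0,0,0,0.003,0,0,0],[0,0,0,0.003,0,0,0]]])

```text
time: 5.22
ee_pos: [0.6355, -0.0775, 0.0307]
eef_rot: [0.749, 0.663, -0.0, 0.001]
ft_force: [3.8, -5.5, -1.9]
width: 0.0003
```

```bash
python3 -c "
from h import *
tool()
c=camera('top');d=np.load('die.npy')
overlay(c,(255,125,405,245),5,'pics/t3.png',np.load('plate.npy'),d)"
```

```text
t 5.22 tool plate xy mm [41.4 -8.9] z 30.7 yaw(tool y rel plate x) -0.1 tilt [ 0.0015 -0.0023] F [ 3.8 -5.5 -1.9] w 0.0003
```

View pics/t3.png

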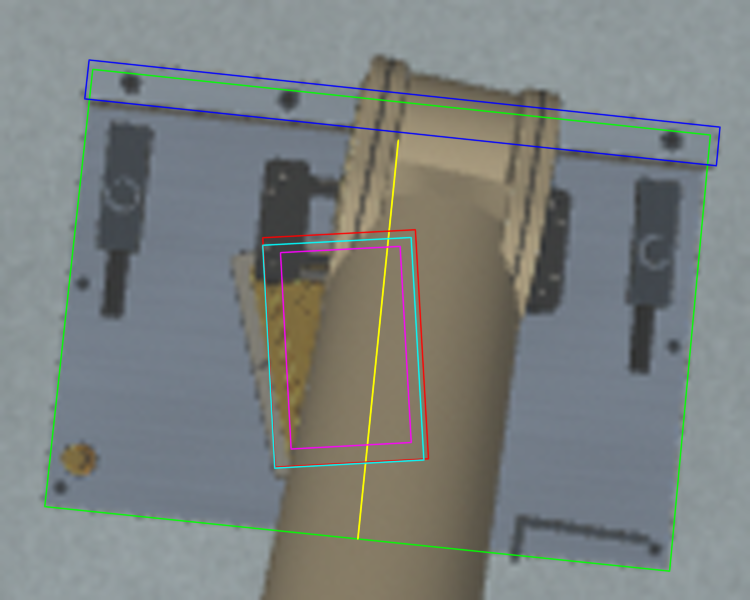

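>>> arm_command(commands=[[[0,0,0,0.003,0,0,0],[0,0,0,0.003,0,0,0],[0,0,0,0.003,0,0,0],[0,0,0,0.003,0,0,0],[0,0,0,-0.01,0,0,0],[0,0,0,-0.01,0,0,0]]])

```text
time: 6.02
ee_pos: [0.6338, -0.0841, 0.0305]
eef_rot: [0.749, 0.663, -0.0, -0.0]
ft_force: [-0.4, -0.3, -0.2]
width: 0.0005
```

```bash
python3 -c "
from h import *
tool()
c=camera('wrist');cv2.imwrite('pics/w3.png',c['frame'][:,:,::-1])
c=camera('scene');cv2.imwrite('pics/s3.png',cv2.resize(c['frame'][160:290,180:380,::-1],None,fx=4,fy=4,interpolation=cv2.INTER_CUBIC))"
```

```text
t 6.03 tool plate xy mm [ 40.5 -15.7] z 30.5 yaw(tool y rel plate x) -0.0 tilt [-0.0003  0.0002] F [-0.4 -0.3 -0.2] w 0.0005
```

View pics/w3.png

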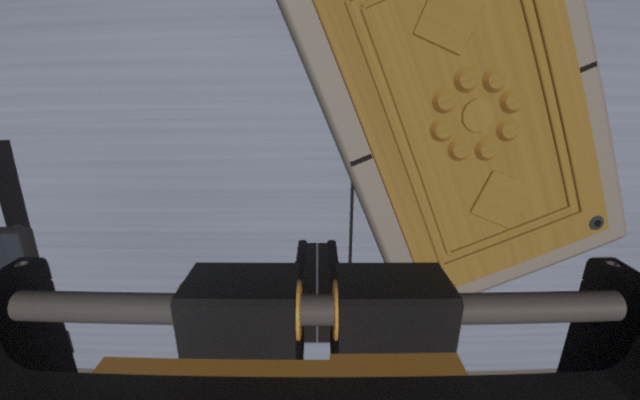

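View pics/s3.png

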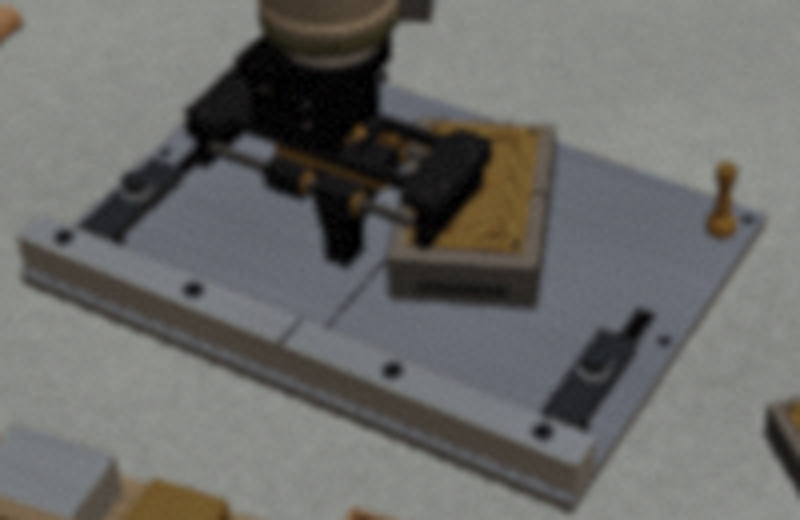

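```bash
cat >> h.py <<'E'
def rep(d):
    P=np.load("plate.npy"); print("die plate mm",inplate(d,P).round(1),"yaw",round(np.degrees(d[2]-P[2]),2))
E
python3 -c "
from h import *
c=camera('wrist');P=np.load('plate.npy');d0=np.load('die.npy')
pts=[[-.05,0,.052],[.05,0,.052],[.05,-.075,.052],[-.05,-.075,.052]]
d,r=fit(c,pts,[(352,163),(598,66),(625,236),(463,291)],d0+[0,0,.3]);rep(d);print(r.round(1).tolist());np.save('die.npy',d)
overlay(c,(0,0,640,400),1,'pics/o3.png',P,d)
rep(d)"
```

```text
die plate mm [-34.   41.4] yaw 115.42
[[3.6, 5.8], [13.0, -14.4], [21.6, -8.0], [-38.6, 30.0]]
die plate mm [-34.   41.4] yaw 115.42
```

View pics/o3.png

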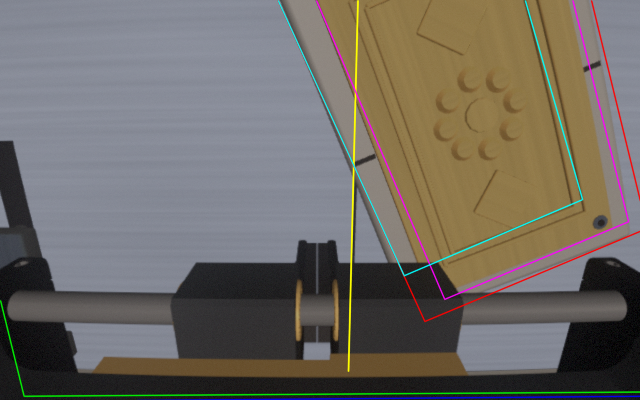

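```bash
python3 -c "
from h import *
c=camera('wrist');P=np.load('plate.npy');d0=np.load('die.npy')
pts=[[-.05,0,.052],[.05,0,.052],[.05,-.075,.052]]
d,r=fit(c,pts,[(354,163),(600,65),(627,236)],d0);rep(d);print(r.round(1).tolist());np.save('die.npy',d)
overlay(c,(0,0,640,400),1,'pics/o4.png',P,d)
rep(d)"
```

```text
die plate mm [-33.   39.7] yaw 112.12
[[-8.4, 1.4], [5.3, -2.7], [4.3, 4.2]]
die plate mm [-33.   39.7] yaw 112.12
```

View pics/o4.png

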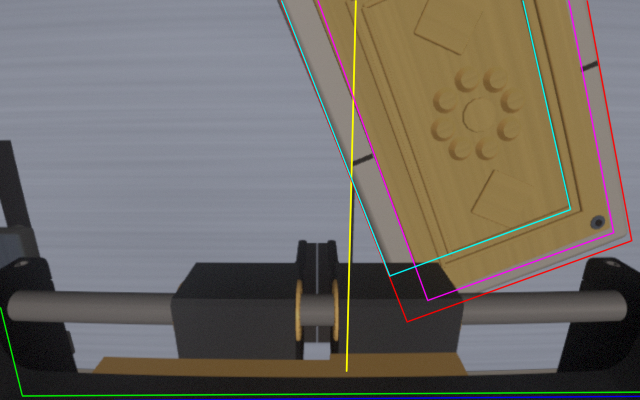

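>>> arm_command(commands=[[[0,0,0,-0.003,0,-0.02,0],[0,0,0,0,0,-0.025,0],[0,0,0,0,0,-0.025,0],[0,0,0,0,0,-0.02,0],[0,0,0.167,0,0,0,0],[0,0,0.167,0,0,0,0],[0,0,0.167,0,0,0,0],[0,0,0.167,0,0,0,0],[0,0,0.167,0,0,0,0],[0,0,0.167,0,0,0,0],[0,0,0.167,0,0,0,0]]])

```text
time: 7.6
ee_pos: [0.6338, -0.0862, 0.1214]
eef_rot: [0.991, 0.137, 0.0, -0.0]
ft_force: [0.3, 0.0, -0.2]
width: 0.0003
```

```bash
python3 -c "
from h import *
togo((-120,90),.029,-67)"
```

```text
t 7.6 tool plate xy mm [ 40.7 -17.8] z 121.4 yaw(tool y rel plate x) -67.3 tilt [0.0004 0.0004] F [ 0.3  0.  -0.2] w 0.0003
rz total -0.005
then shift tool x,y,z mm -105.8 -162.0 92.4
```

>>> arm_command(commands=[[[0,0,0,-0.021,-0.032,0,0],[0,0,0,-0.021,-0.032,0,0],[0,0,0,-0.021,-0.032,0,0],[0,0,0,-0.021,-0.033,0,0],[0,0,0,-0.021,-0.033,0,0],[0,0,0,0,0,0.02,0],[0,0,0,0,0,0.01,0]]])

```text
time: 8.48
ee_pos: [0.4877, 0.0405, 0.0906]
eef_rot: [0.99, 0.14, 0.0, -0.0]
ft_force: [-0.1, 0.3, -0.2]
width: 0.0003
```

```bash
python3 -c "
from h import *
togo((-120,90),.029,-67)
c=camera('wrist');P=np.load('plate.npy');d=np.load('die.npy')
overlay(c,(0,0,640,400),1,'pics/o5.png',P,d)
c=camera('top')
overlay(c,(255,125,405,245),5,'pics/t5.png',P,d)
"
```

```text
t 8.47 tool plate xy mm [-119.5   90.5] z 90.6 yaw(tool y rel plate x) -67.0 tilt [0.0001 0.0008] F [-0.1  0.3 -0.2] w 0.0003
rz total 0.001
then shift tool x,y,z mm -0.6 0.3 61.6
```

View pics/o5.png

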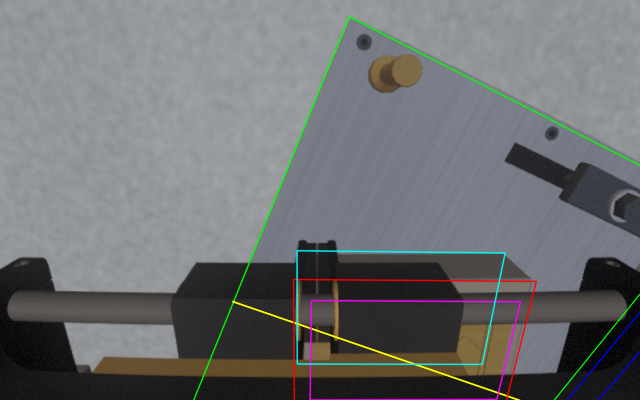

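View pics/t5.png

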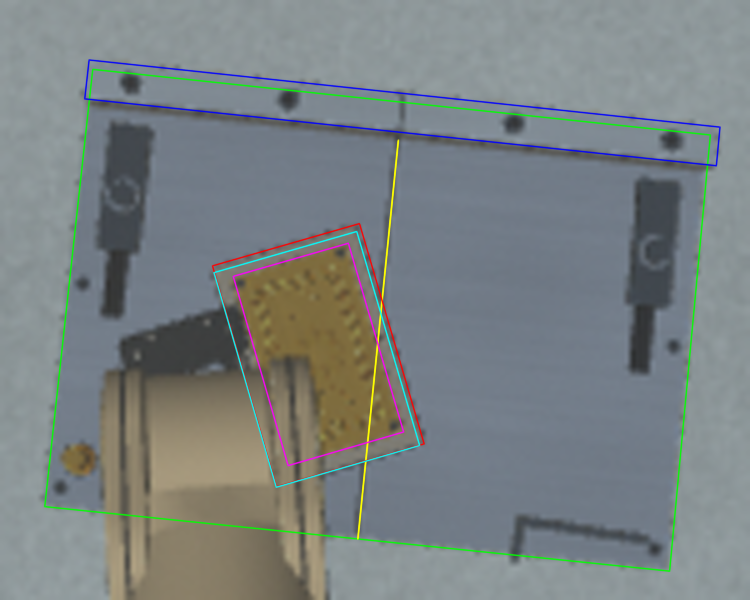

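>>> arm_command(commands=[[[0,0,0,0,0,0.02,0],[0,0,0,0,0,0.02,0],[0,0,0,0,0,0.015,0],[0,0,0,0,0,0.007,0],[0,0,0,0,0.005,0,0],[0,0,0,0,0.005,0,0],[0,0,0,0,0.004,0,0],[0,0,0,0,0.003,0,0],[0,0,0,0,0.003,0,0],[0,0,0,0,0.003,0,0],[0,0,-0.02,0,0.003,0,0],[0,0,-0.02,0,0.003,0,0],[0,0,-0.02,0,0.003,0,0],[0,0,-0.02,0,0.003,0,0],[0,0,-0.02,0,0.003,0,0]]])

```text
time: 10.45
ee_pos: [0.4969, 0.0063, 0.0282]
eef_rot: [0.982, 0.191, -0.002, -0.002]
ft_force: [-10.9, 10.4, 8.0]
width: 0.0005
```

```bash
python3 -c "
from h import *
tool()
P=np.load('plate.npy');d=np.load('die.npy')
c=camera('top')
overlay(c,(255,125,405,245),5,'pics/t6.png',P,d)
c=camera('scene')
overlay(c,(180,165,380,285),4,'pics/s6.png',P,d)
"
```

```text
t 10.45 tool plate xy mm [-106.3   57.6] z 28.2 yaw(tool y rel plate x) -61.1 tilt [-0.0048  0.0032] F [-10.9  10.4   8. ] w 0.0005
```

View pics/t6.png

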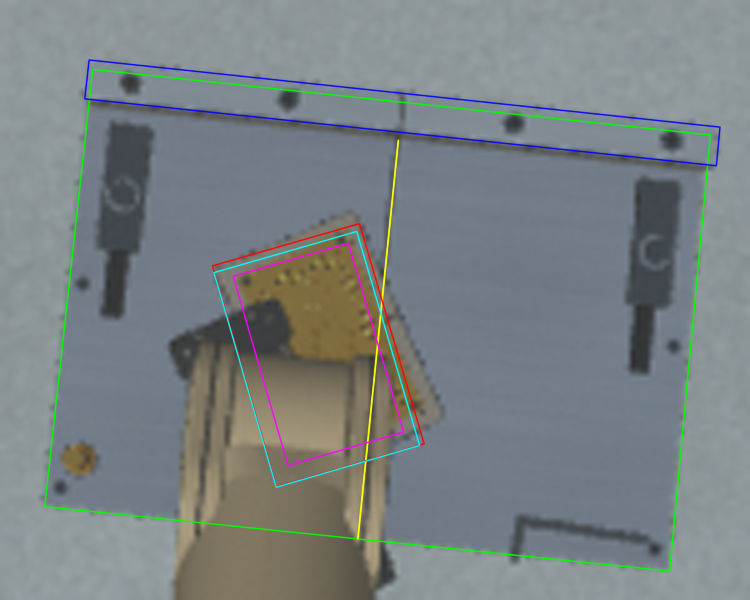

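View pics/s6.png

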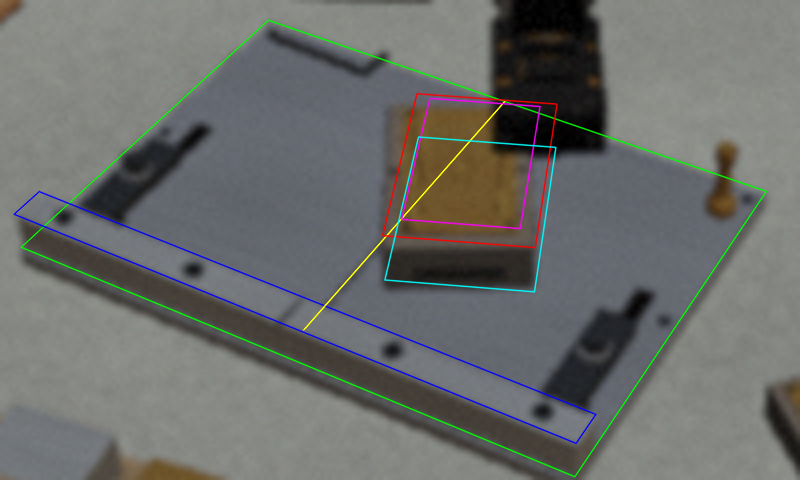

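>>> arm_command(commands=[[[0,0,-0.03,0,0.0035,0,0],[0,0,-0.03,0,0.0035,0,0],[0,0,-0.03,0,0.0035,0,0],[0,0,-0.03,0,0.0035,0,0],[0,0,-0.03,0,0.0035,0,0],[0,0,-0.03,0,0.0035,0,0],[0,0,-0.03,0,0.0035,0,0],[0,0,-0.03,0,0.0035,0,0],[0,0,-0.03,0,0.0035,0,0],[0,0,-0.03,0,0.0035,0,0],[0,0,-0.03,0,0.0035,0,0],[0,0,-0.03,0,0.0035,0,0]]])

```text
time: 12.05
ee_pos: [0.5179, -0.0313, 0.0274]
eef_rot: [0.932, 0.363, -0.003, -0.002]
ft_force: [-8.4, 3.1, 0.5]
width: 0.0005
```

```bash
python3 -c "
from h import *
tool()
P=np.load('plate.npy');d=np.load('die.npy')
c=camera('top')
overlay(c,(255,125,405,245),5,'pics/t7.png',P,None)
c=camera('scene')
overlay(c,(180,165,380,285),4,'pics/s7.png',P,None)
"
```

```text
t 12.05 tool plate xy mm [-80.9  22.8] z 27.4 yaw(tool y rel plate x) -40.6 tilt [-0.006   0.0012] F [-8.4  3.1  0.5] w 0.0005
```

View pics/t7.png

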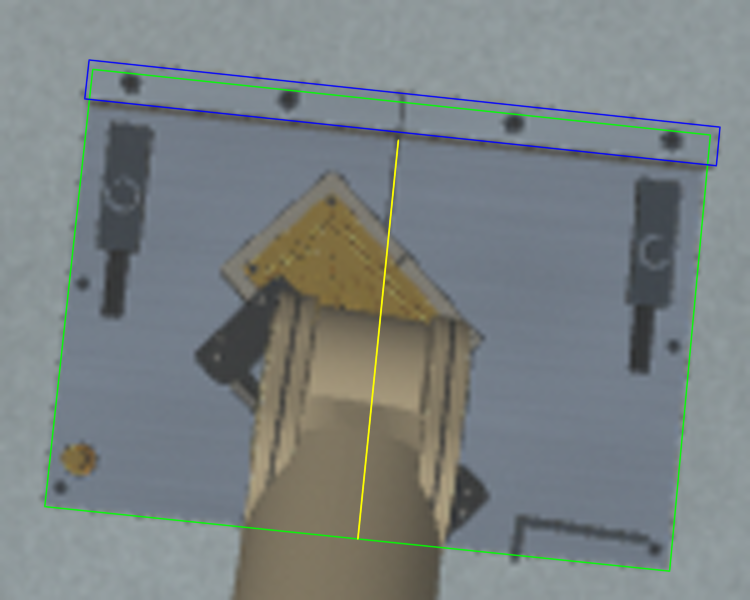

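View pics/s7.png

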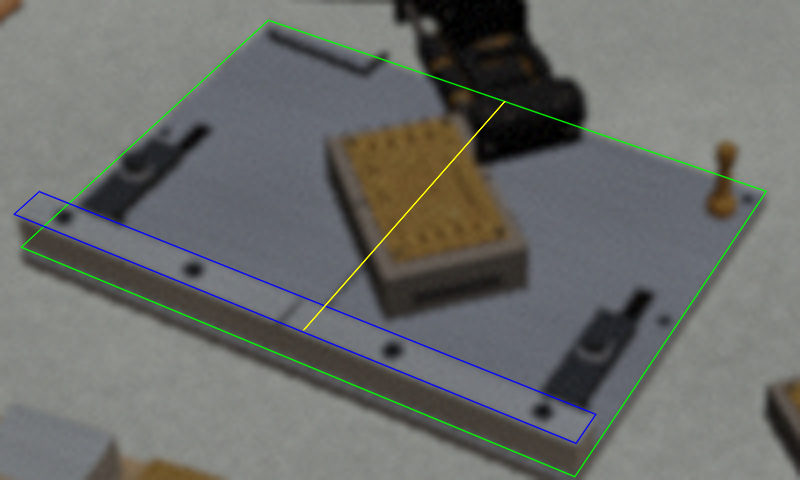

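```bash
cat >> h.py <<'E'
C3={"mm":(-.05,-.075,.052),"pm":(.05,-.075,.052),"pp":(.05,.075,.052),"mp":(-.05,.075,.052)}
def jfit(top,scene,p0):
    """top/scene: dict corner->pix in the standard overlay crops"""
    ct,cs=camera("top"),camera("scene"); L=[]
    for c,dct,o,S in((ct,top,(255,125),5),(cs,scene,(180,165),4)):
        if dct: L.append((c,[C3[k] for k in dct],np.array([((u+.5)/S-.5+o[0],(v+.5)/S-.5+o[1]) for u,v in dct.values()])))
    f=lambda p:np.concatenate([(proj(c,T2(p,P))-uv).ravel() for c,P,uv in L])
    r=least_squares(f,p0); d=r.x; rep(d); print("res px",r.fun.round(1).tolist())
    P=np.load("plate.npy"); np.save("die.npy",d)
    overlay(ct,(255,125,405,245),5,"pics/ft.png",P,d); overlay(cs,(180,165,380,285),4,"pics/fs.png",P,d)
    return d
def dp(x,y,yaw): # plate mm/deg -> world
    P=np.load("plate.npy"); w=pw((x,y)); return np.array([w[0],w[1],np.radians(yaw)+P[2]])
E
python3 -c "
from h import *
p0=dp(-15,15,141)
jfit({'mm':(333,171),'pm':(221,272),'mp':(483,337)},{},p0)
jfit({},{'mp':(328,137),'mm':(390,270),'pm':(525,238),'pp':(463,113)},p0)
jfit({'mm':(333,171),'pm':(221,272),'mp':(483,337)},{'mp':(328,137),'mm':(390,270),'pm':(525,238),'pp':(463,113)},p0)
"
```

```text
die plate mm [ 1.3 20.3] yaw 138.15
res px [-0.2, -0.3, -0.5, -0.1, 0.7, 0.4]
die plate mm [-0.5 21.8] yaw 137.3
res px [-0.7, -0.9, -1.3, 1.4, 2.0, 0.9, -0.0, -2.1]
die plate mm [ 0.2 21.5] yaw 137.53
res px [-0.3, -0.0, -0.8, -0.1, 0.2, 1.0, -1.0, -0.7, -1.4, 1.6, 1.8, 1.0, -0.4, -2.0]
```

View pics/ft.png

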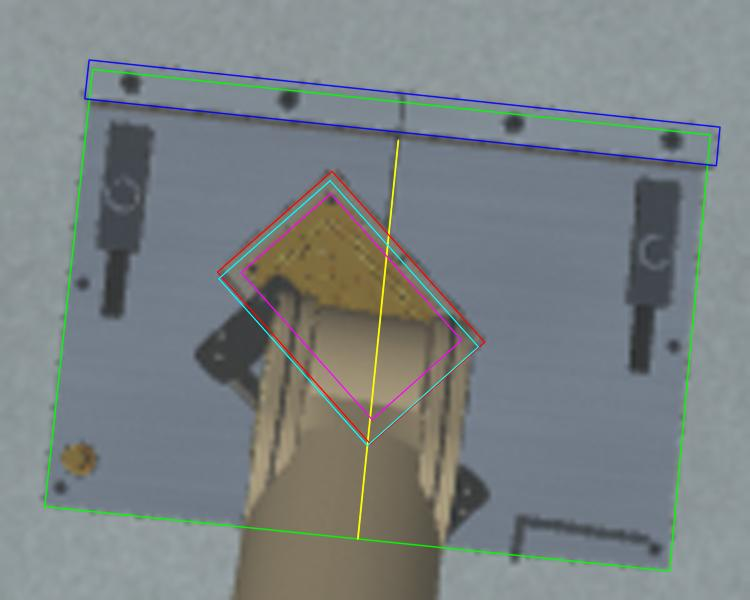

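>>> arm_command(commands=[[[0,0,-0.028,-0.0006,0.0035,0,0],[0,0,-0.028,-0.0006,0.0035,0,0],[0,0,-0.028,-0.0006,0.0035,0,0],[0,0,-0.028,-0.0006,0.0035,0,0],[0,0,-0.028,-0.0006,0.0035,0,0],[0,0,-0.028,-0.0006,0.0035,0,0],[0,0,-0.028,-0.0006,0.0035,0,0],[0,0,-0.028,-0.0006,0.0035,0,0],[0,0,-0.028,-0.0006,0.0035,0,0],[0,0,-0.028,-0.0006,0.0035,0,0],[0,0,-0.028,-0.0006,0.0035,0,0],[0,0,-0.028,-0.0006,0.0035,0,0],[0,0,-0.028,-0.0006,0.0035,0,0]]])

```text
time: 14.08
ee_pos: [0.5483, -0.0661, 0.0276]
eef_rot: [0.851, 0.525, -0.003, -0.002]
ft_force: [-13.2, 0.7, 6.3]
width: 0.0001
```

```bash
python3 -c "
from h import *
tool()
P=np.load('plate.npy');d=np.load('die.npy')
c=camera('top')
overlay(c,(255,125,405,245),5,'pics/t8.png',P,None)
c=camera('scene')
overlay(c,(180,165,380,285),4,'pics/s8.png',P,None)
"
```

```text
t 14.07 tool plate xy mm [-46.5  -8.1] z 27.6 yaw(tool y rel plate x) -19.8 tilt [-0.007   0.0007] F [-13.2   0.7   6.3] w 0.0001
```

View pics/t8.png

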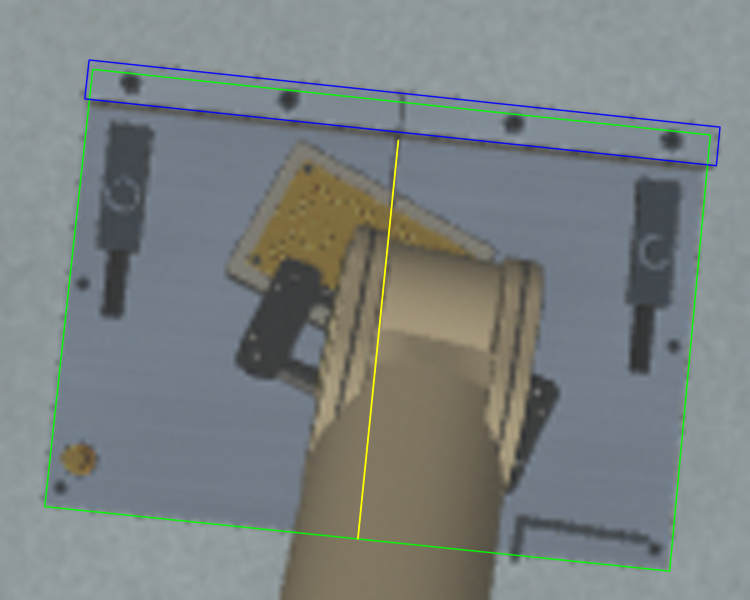

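View pics/s8.png

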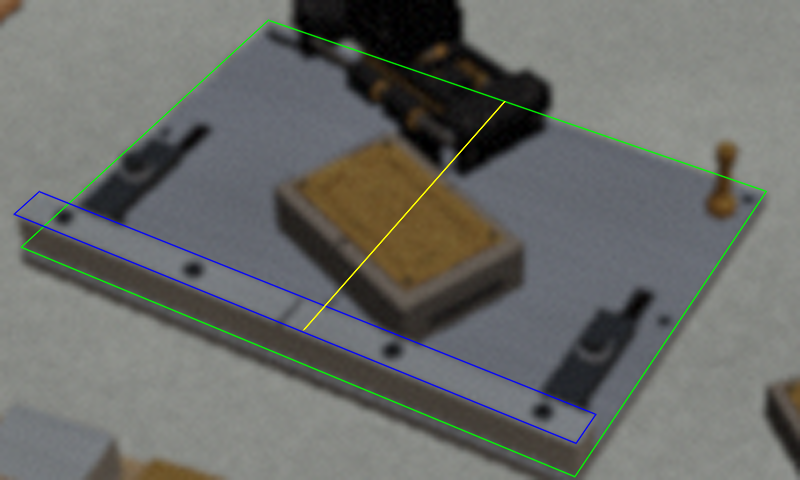

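```bash
python3 -c "
from h import *
jfit({'mm':(304,141),'pm':(228,272)},{'mp':(276,187),'mm':(406,304),'pm':(523,250),'pp':(392,136)},dp(25,10,155))
"
```

```text
die plate mm [32.3 18.9] yaw 156.55
res px [-1.4, -0.9, -1.2, -0.7, -1.3, -0.6, -1.2, 1.3, 0.9, -1.9, 0.2, -2.3]
```

View pics/ft.png

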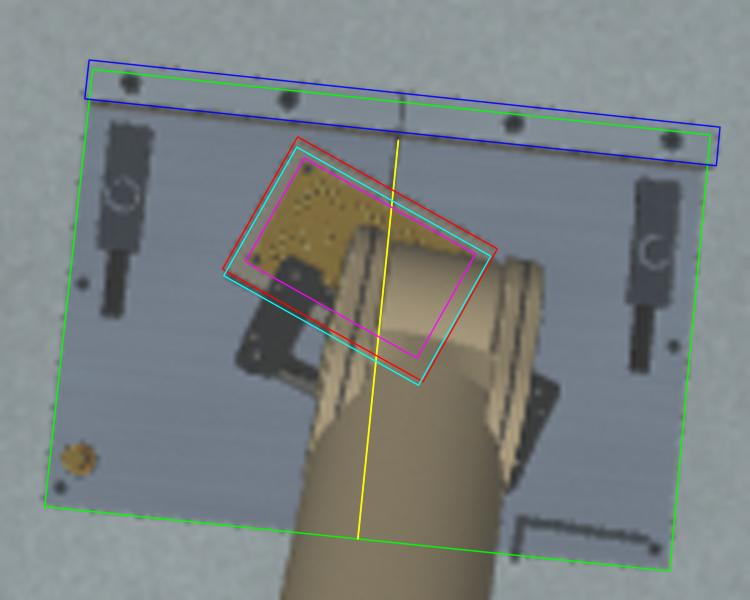

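View pics/fs.png

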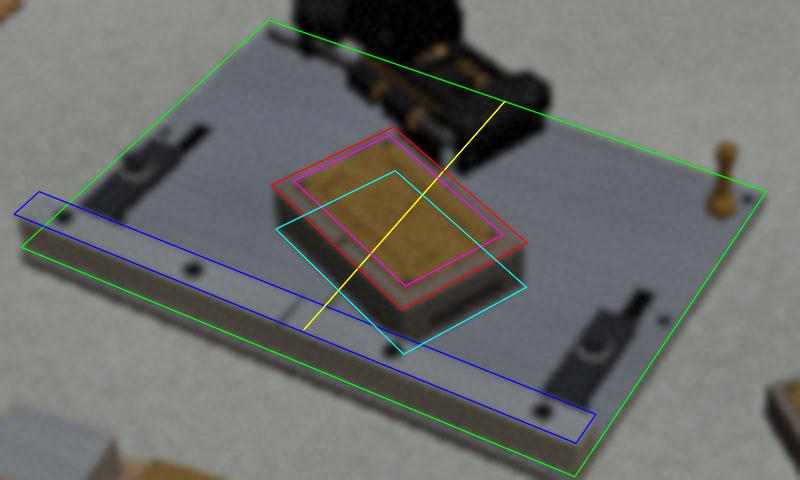

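```bash
python3 -c "
from h import *
P=np.load('plate.npy')
c=camera('scene')
overlay(c,(240,185,320,255),10,'pics/s9.png',None,None)
c=camera('top')
overlay(c,(295,145,365,205),10,'pics/t9.png',None,None)
"
```

```text
(no output)
```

View pics/s9.png

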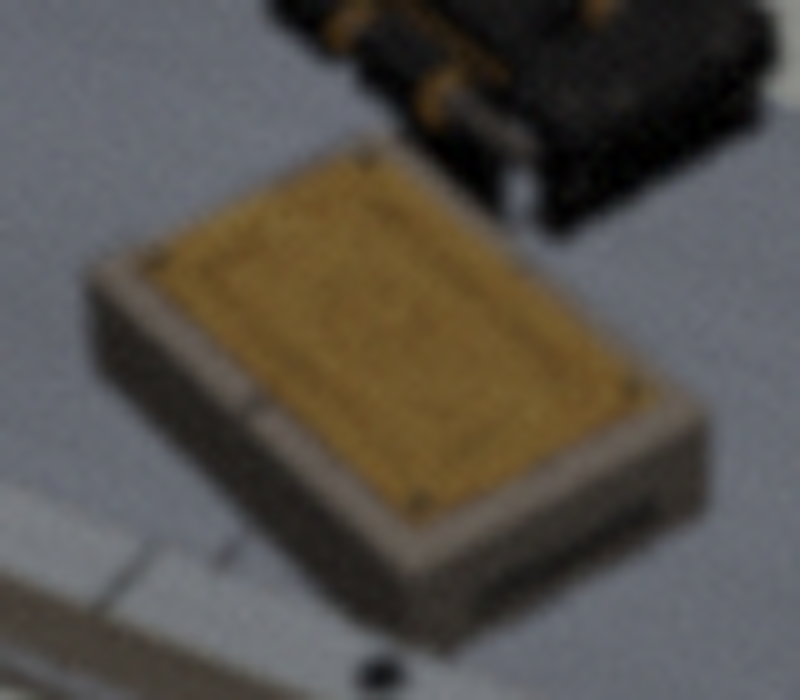

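View pics/t9.png

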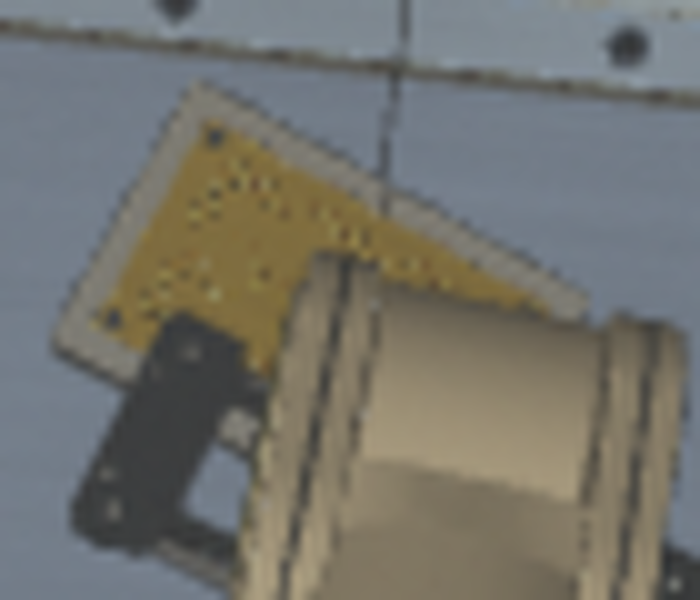

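```bash
python3 -c "
from h import *
jfit({'mm':(299,138),'pm':(224,274),'mp':(498,251)},{},dp(25,10,155))
"
```

```text
die plate mm [30.4 17.4] yaw 156.87
res px [-0.1, 0.4, -0.0, -0.3, 0.1, -0.0]
```

View pics/ft.png

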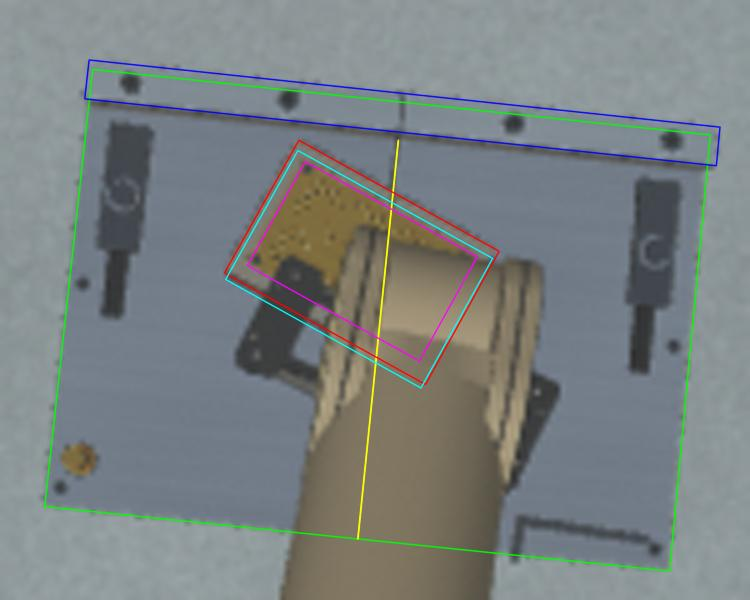

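>>> arm_command(commands=[[[0,0,0,0,-0.008,0,0],[0,0,0,0,-0.008,-0.01,0],[0,0,0,0,0,-0.025,0],[0,0,0,0,0,-0.03,0],[0,0,0,0,0,-0.025,0],[0,0,0.055,0,0,0,0]]])

```text
time: 15.22
ee_pos: [0.5387, -0.0584, 0.1216]
eef_rot: [0.866, 0.501, 0.002, 0.001]
ft_force: [0.4, 0.5, -0.8]
width: 0.0006
```

```bash
python3 -c "
from h import *
togo((47,121),.029,-23)
"
```

```text
t 15.22 tool plate xy mm [-57.1  -1.7] z 121.6 yaw(tool y rel plate x) -23.0 tilt [0.0049 0.001 ] F [ 0.4  0.5 -0.8] w 0.0006
rz total 0.0
then shift tool x,y,z mm 153.6 47.9 92.6
```

>>> arm_command(commands=[[[0,0,0,0.025,0.008,0,0],[0,0,0,0.032,0.01,0,0],[0,0,0,0.032,0.01,0,0],[0,0,0,0.032,0.01,0,0],[0,0,0,0.032,0.01,0,0],[0,0,0,0,0,0.02,0]]])

```text
time: 15.98
ee_pos: [0.6572, 0.0534, 0.1001]
eef_rot: [0.864, 0.503, 0.002, 0.0]
ft_force: [-0.2, -0.1, -0.2]
width: 0.0004
```

```bash
python3 -c "
from h import *
P=np.load('plate.npy');d=np.load('die.npy')
c=camera('wrist')
overlay(c,(0,0,640,400),1,'pics/w10.png',P,d)
c=camera('top')
overlay(c,(255,125,405,245),5,'pics/t10.png',P,d)
togo((47,121),.029,-23)
"
```

```text
t 16.07 tool plate xy mm [ 43.8 119.9] z 96.6 yaw(tool y rel plate x) -22.9 tilt [-0.0033 -0.0009] F [-0.3 -0.  -0.4] w 0.0005
rz total 0.001
then shift tool x,y,z mm 2.3 2.5 67.6
```

View pics/w10.png

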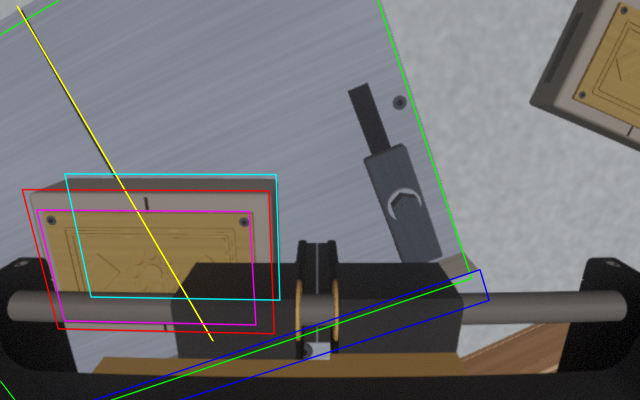

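View pics/t10.png

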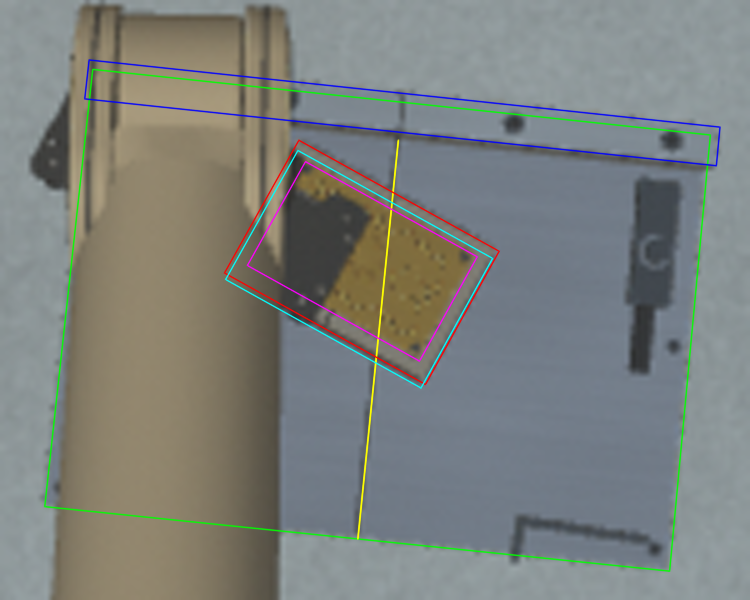

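>>> arm_command(commands=[[[0,0,0,0.002,0.002,0.02,0],[0,0,0,0,0,0.02,0],[0,0,0,0,0,0.018,0],[0,0,0,0,0,0.008,0],[0,0,0,-0.004,0,0,0],[0,0,0,-0.004,0,0,0],[0,0,0,-0.003,0,0,0],[0,0,0,-0.003,0,0,0],[0,0,0,-0.003,0,0,0],[0,0,0,-0.003,0,0,0],[0,0,0,-0.003,0,0,0],[0,0,0,-0.003,0,0,0]]])

```text
time: 17.58
ee_pos: [0.6457, 0.032, 0.033]
eef_rot: [0.865, 0.502, 0.002, -0.001]
ft_force: [3.2, 9.5, -0.3]
width: -0.0001
```

```bash
python3 -c "
from h import *
P=np.load('plate.npy');d=np.load('die.npy')
c=camera('wrist')
overlay(c,(0,0,640,400),1,'pics/w11.png',P,d)
c=camera('scene')
overlay(c,(180,165,380,285),4,'pics/s11.png',P,d)
tool()
"
```

```text
t 17.68 tool plate xy mm [ 38.2 100.5] z 33.0 yaw(tool y rel plate x) -22.8 tilt [0.0015 0.0036] F [1.2 7.7 1.1] w 0.0004
```

View pics/w11.png

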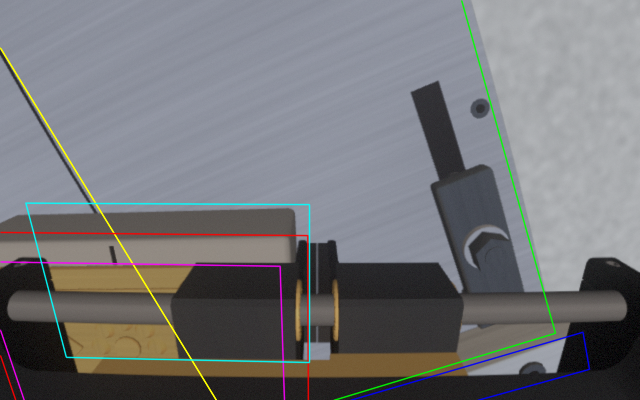

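View pics/s11.png

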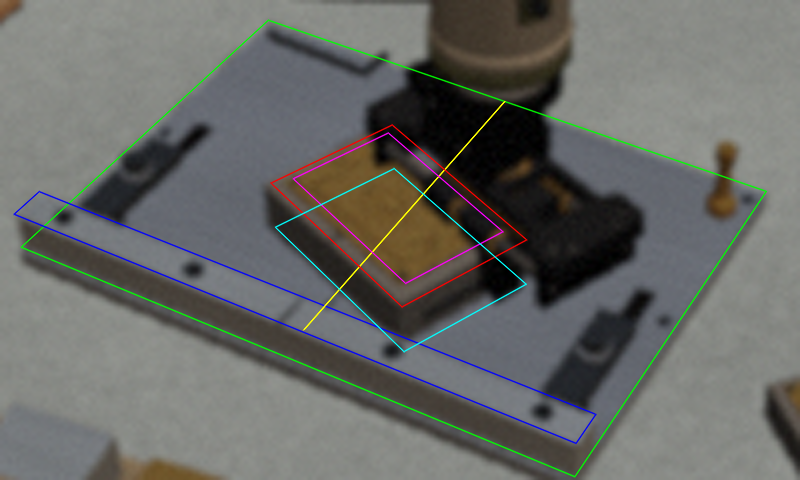

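>>> arm_command(commands=[[[0,0,-0.01,-0.003,0,0,0],[0,0,-0.01,-0.003,0,0,0],[0,0,-0.01,-0.003,0,0,0],[0,0,-0.01,-0.003,0,0,0],[0,0,0,0.006,0,0,0],[0,0,0,0.01,0,0,0],[0,0,0,0.004,0,-0.02,0],[0,0,0,0,0,-0.03,0],[0,0,0,0,0,-0.03,0],[0,0,0,0,0,-0.01,0]]])

```text
time: 18.92
ee_pos: [0.6496, 0.0354, 0.1258]
eef_rot: [0.855, 0.518, 0.002, 0.001]
ft_force: [0.1, -0.1, -0.2]
width: 0.0004
```

```bash
python3 -c "
from h import *
P=np.load('plate.npy');d=np.load('die.npy')
c=camera('wrist')
overlay(c,(0,0,640,400),1,'pics/w12.png',P,None)
c=camera('top')
overlay(c,(255,125,405,245),5,'pics/t12.png',P,None)
tool()
"
```

```text
t 19.02 tool plate xy mm [ 41.3 104.9] z 124.1 yaw(tool y rel plate x) -20.7 tilt [0.0024 0.0005] F [-1.   1.2 -0.6] w 0.0006
```

View pics/t12.png

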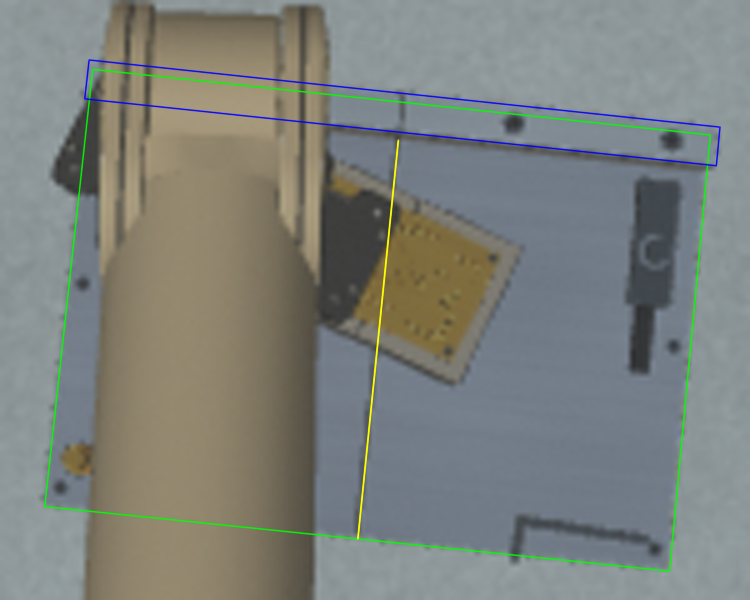

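```bash
cat >> h.py <<'E'
C3["m0"]=(-.05,0,.052); C3["p0"]=(.05,0,.052)
E
python3 -c "
from h import *
jfit({'mp':(523,247),'pp':(460,384),'m0':(419,202)},{},dp(24,3,162))
"
```

```text
die plate mm [27.3  0.2] yaw 161.53
res px [-0.0, 0.0, 0.1, 0.4, -0.1, -0.4]
```

View pics/ft.png

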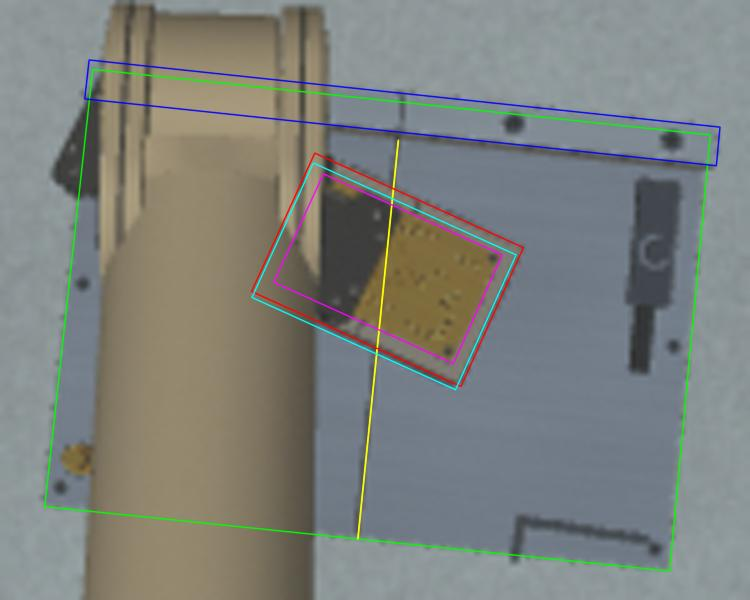

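```bash
python3 -c "
from h import *
togo((-62,-40),.029,-18)
"
```

```text
t 19.12 tool plate xy mm [ 40.1 104.8] z 121.8 yaw(tool y rel plate x) -20.7 tilt [-0.001  -0.0001] F [-0.6  0.7  0.2] w 0.0003
rz total -0.046
then shift tool x,y,z mm -169.3 -52.3 92.8
```

>>> arm_command(commands=[[[0,0,-0.046,0,0,0,0],[0,0,0,-0.028,-0.012,0,0],[0,0,0,-0.035,-0.015,0,0],[0,0,0,-0.035,-0.015,0,0],[0,0,0,-0.035,-0.01,0,0],[0,0,0,-0.035,0,0,0],[0,0,0,0,0,0.02,0],[0,0,0,0,0,0.02,0]]])

```text
time: 20.12
ee_pos: [0.5296, -0.0952, 0.0811]
eef_rot: [0.843, 0.538, -0.0, -0.0]
ft_force: [-1.1, 1.0, -0.3]
width: -0.0
```

```bash
python3 -c "
from h import *
P=np.load('plate.npy');d=np.load('die.npy')
c=camera('top')
overlay(c,(255,125,405,245),5,'pics/t13.png',P,d)
togo((-62,-40),.029,-18)
"
```

```text
t 20.18 tool plate xy mm [-63.2 -38.9] z 78.6 yaw(tool y rel plate x) -18.0 tilt [-0.0049  0.    ] F [-1.7  0.2 -2.1] w 0.0003
rz total -0.0
then shift tool x,y,z mm -0.6 1.4 49.6
```

View pics/t13.png

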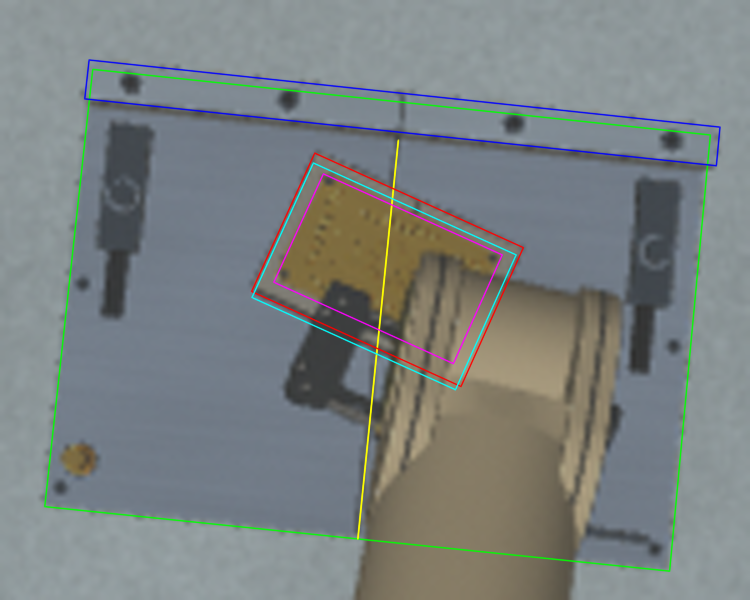

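>>> arm_command(commands=[[[0,0,0,0,0,0.02,0],[0,0,0,0,0,0.02,0],[0,0,0,0,0,0.009,0],[0,0,0,0,0.004,0,0],[0,0,0,0,0.004,0,0],[0,0,0,0,0.003,0,0],[0,0,-0.02,0,0.003,0,0],[0,0,-0.024,0,0.003,0,0],[0,0,-0.024,0,0.003,0,0],[0,0,-0.024,0,0.003,0,0],[0,0,-0.024,0,0.003,0,0],[0,0,-0.024,0,0.003,0,0],[0,0,-0.024,0,0.003,0,0],[0,0,-0.024,0,0.003,0,0],[0,0,-0.024,0,0.003,0,0]]])

```text
time: 22.05
ee_pos: [0.5633, -0.1104, 0.0331]
eef_rot: [0.782, 0.624, -0.002, -0.001]
ft_force: [-10.8, -4.8, 1.9]
width: 0.0006
```

```bash
python3 -c "
from h import *
P=np.load('plate.npy');d=np.load('die.npy')
c=camera('top')
overlay(c,(255,125,405,245),5,'pics/t14.png',P,None)
tool()
"
```

```text
t 22.1 tool plate xy mm [-25.9 -50.1] z 33.1 yaw(tool y rel plate x) -5.9 tilt [-0.0043 -0.0009] F [-6.9 -3.5  0. ] w 0.0002
```

View pics/t14.png

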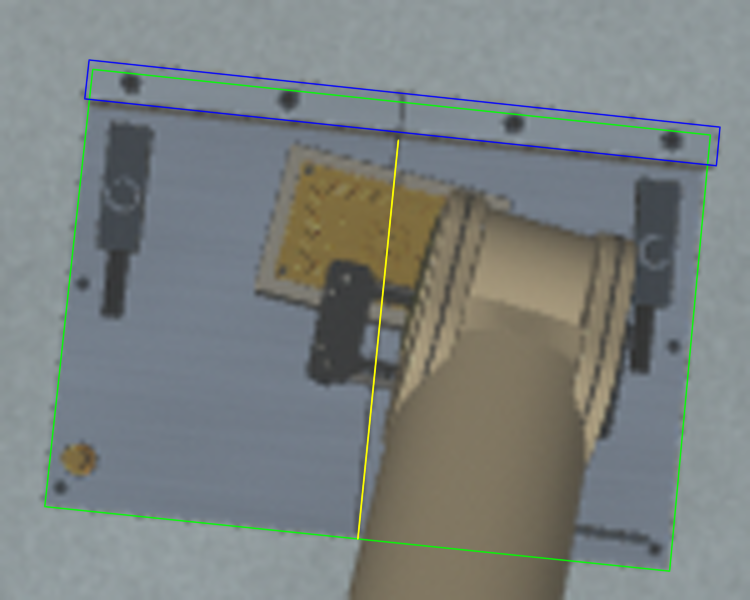

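```bash
python3 -c "
from h import *
jfit({'mm':(292,142),'pm':(256,294),'mp':(514,199)},{},dp(45,3,172))
"
```

```text
die plate mm [42.7  3. ] yaw 172.27
res px [-0.0, 0.5, -0.0, -0.4, 0.1, -0.1]
```

View pics/ft.png

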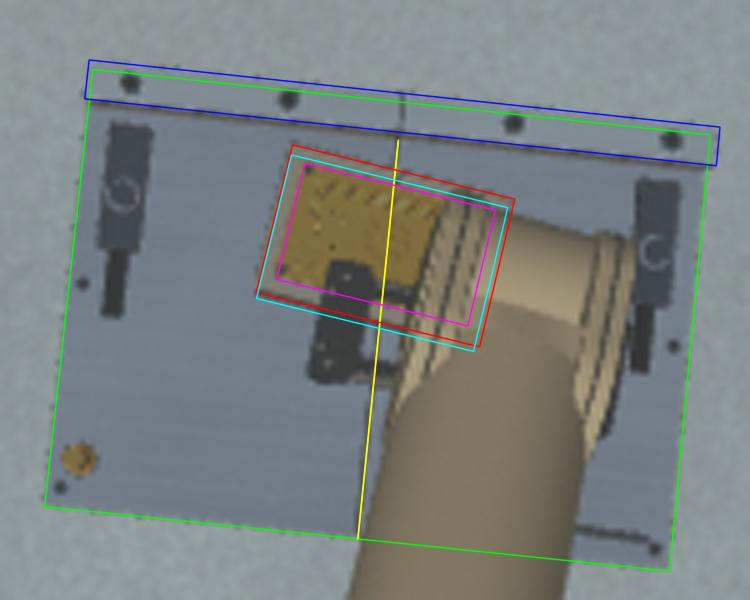

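>>> arm_command(commands=[[[0,0,-0.022,0,0.003,0,0],[0,0,-0.022,0,0.003,0,0],[0,0,-0.022,0,0.003,0,0],[0,0,-0.022,0,0.003,0,0],[0,0,-0.015,0,0.002,0,0],[0,0,0,0,-0.01,0,0],[0,0,0,0,-0.01,0,0],[0,0,0,0,-0.01,0,0],[0,0,0,0,-0.01,0,0]]])

```text
time: 23.32
ee_pos: [0.5392, -0.106, 0.0337]
eef_rot: [0.748, 0.664, 0.0, 0.0]
ft_force: [0.3, -0.4, 0.3]
width: 0.0003
```

```bash
python3 -c "
from h import *
P=np.load('plate.npy');d=np.load('die.npy')
c=camera('top')
overlay(c,(255,125,405,245),5,'pics/t15.png',P,None)
tool()
"
```

```text
t 23.38 tool plate xy mm [-52. -49.] z 33.5 yaw(tool y rel plate x) 0.0 tilt [-0.0008  0.0005] F [-0.2 -0.1 -1. ] w 0.0006
```

View pics/t15.png

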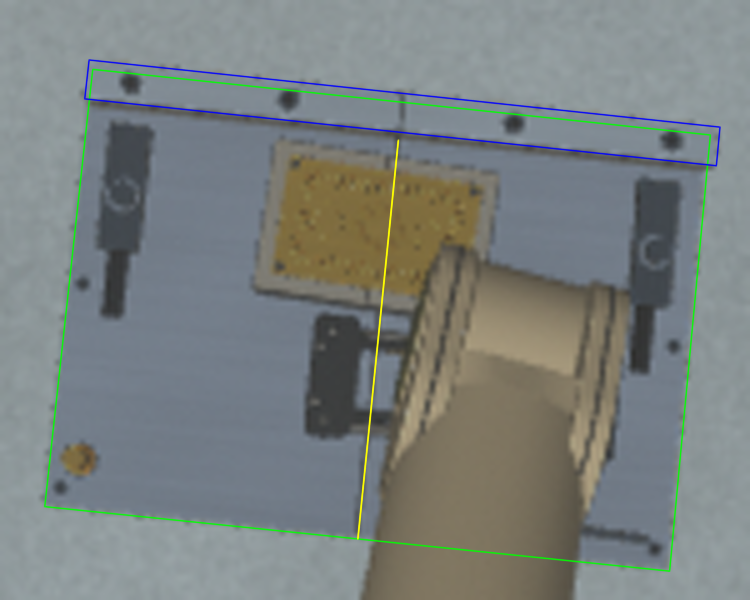

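```bash
python3 -c "
from h import *
jfit({'mm':(277,138),'pm':(253,290),'mp':(500,173)},{},dp(50,3,178))
c=camera('top')
P=np.load('plate.npy');d=np.load('die.npy')
overlay(c,(300,135,360,180),13,'pics/z15a.png',P,d)
overlay(c,(255,125,405,245),5,'pics/ftb.png',None,None)
overlay(c,(300,200,360,240),13,'pics/z15b.png',P,None)
"
```

```text
die plate mm [51.5  9. ] yaw 177.42
res px [-0.3, 0.2, -0.0, -0.2, 0.3, 0.0]
```

View pics/z15a.png

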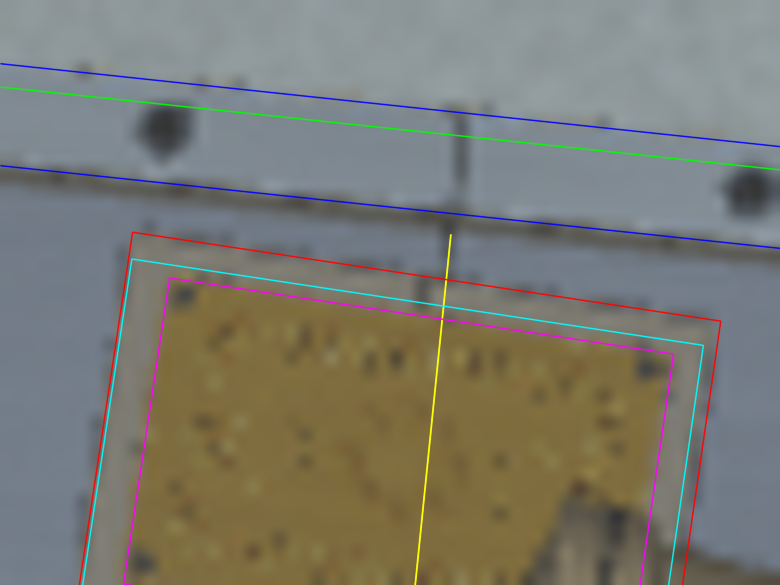

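View pics/ft.png

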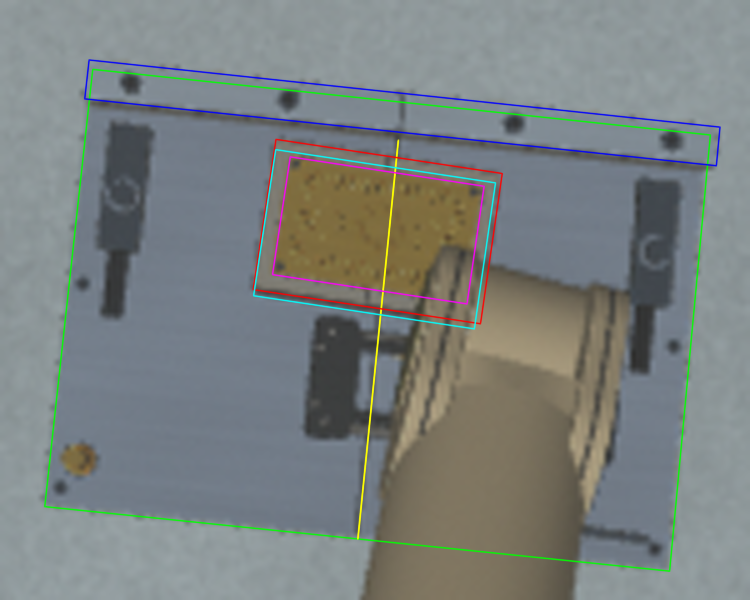

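View pics/z15b.png

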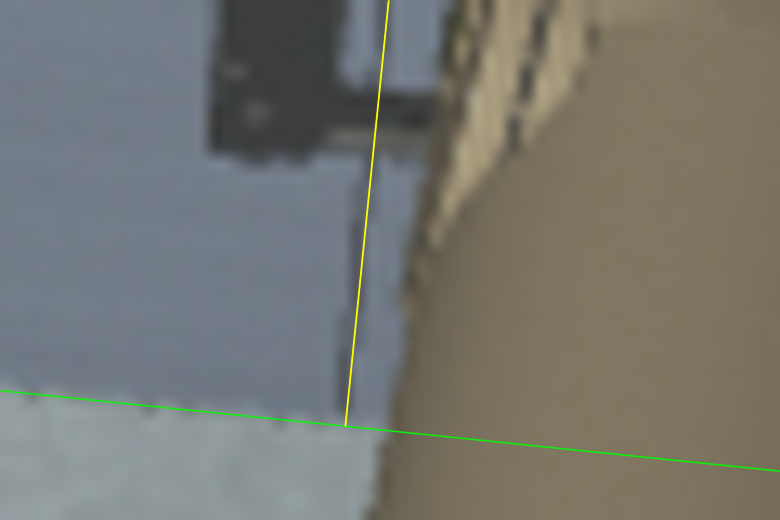

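>>> arm_command(commands=[[[0,0,0,0,0,-0.02,0],[0,0,0,0,0,-0.03,0],[0,0,0,0,0,-0.03,0],[0,0,0,0.03,0.013,-0.005,0],[0,0,0,0.032,0.017,0,0],[0,0,0,0.032,0.018,0,0],[0,0,0,0.032,0.018,0,0],[0,0,0,0.031,0.018,0,0],[0,0,0,0,0,0,0]]])

```text
time: 24.65
ee_pos: [0.643, 0.0431, 0.1179]
eef_rot: [0.747, 0.665, 0.0, -0.0]
ft_force: [-0.3, -1.0, 0.2]
width: 0.0002
```

```bash
python3 -c "
from h import *
P=np.load('plate.npy');d=np.load('die.npy')
c=camera('wrist')
overlay(c,(0,0,640,400),1,'pics/w16.png',P,d)
c=camera('top')
overlay(c,(255,125,405,245),5,'pics/t16.png',P,d)
togo((31,108),.029,0)
"
```

```text
t 24.75 tool plate xy mm [ 33.7 107.6] z 118.2 yaw(tool y rel plate x) 0.0 tilt [-0.0004 -0.0006] F [ 0.4 -0.7  0.4] w 0.0006
rz total 0.001
then shift tool x,y,z mm 0.4 -2.7 89.2
```

View pics/w16.png

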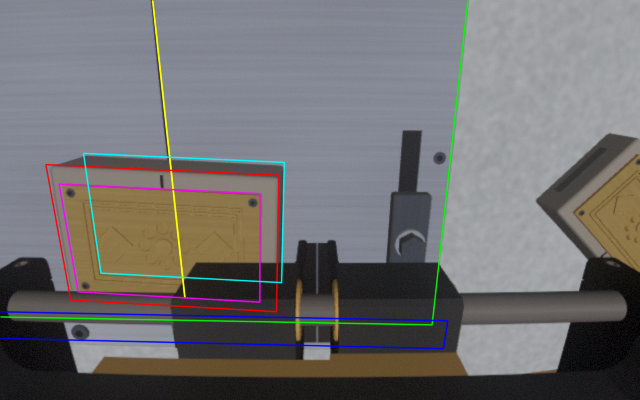

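View pics/t16.png

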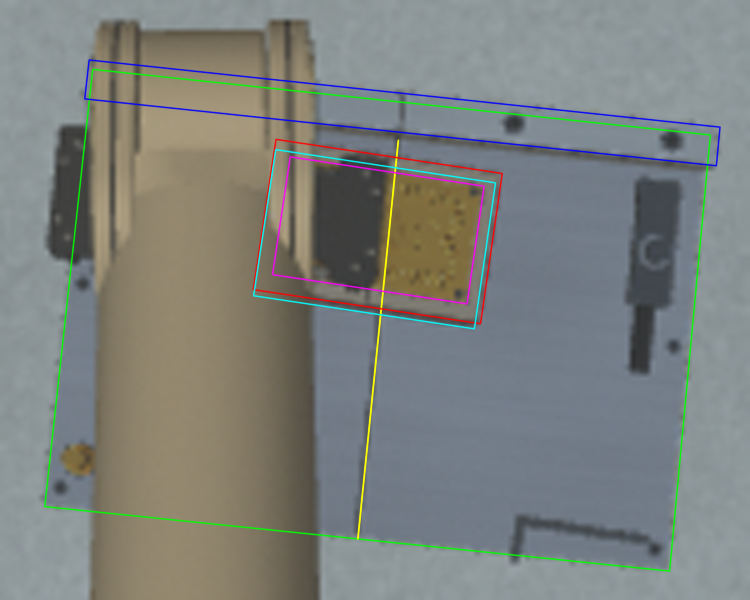

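```bash
python3 -c "
from h import *
c=camera('wrist')
overlay(c,(30,140,300,300),3,'pics/w16z.png',None,None)
overlay(c,(140,0,220,160),4,'pics/w16l.png',None,None)
for p in [(161,174)]: print(inplate(unproj(c,[p],.052)[0]))
for p in [(153,5),(166,140)]: print(inplate(unproj(c,[p],.012)[0]))
"
```

```text
[3.72985691 7.67072938]
[-101.92982533   -2.41740048]
[-12.077815    -3.42597794]
```

View pics/w16z.png

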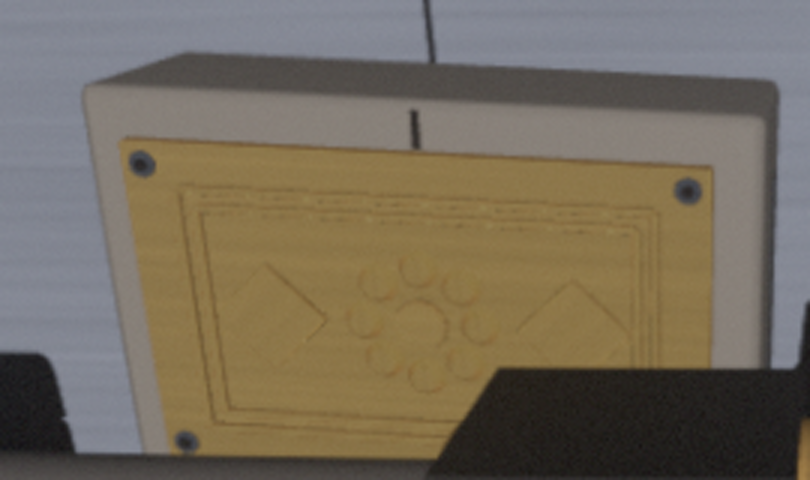

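View pics/w16l.png

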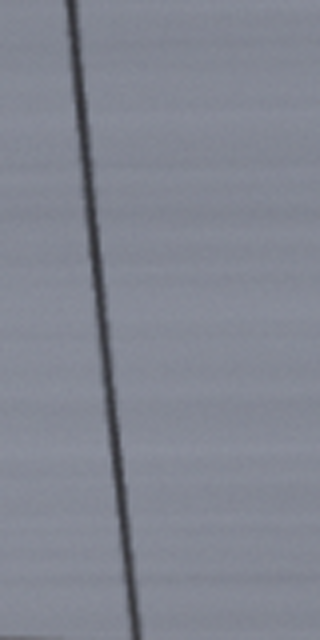

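```bash
cat >> h.py <<'E'
def wl(c,pts,z): return np.array([inplate(q) for q in unproj(c,pts,z)])
E
python3 -c "
from h import *
c=camera('wrist')
print('line',wl(c,[(157.5,.3),(174,158.6)],.012))
print('tick',wl(c,[(168,176)],.052))
f=wl(c,[(70.3,185.7),(267.3,195.7),(91.8,286.5)],.0575);print('face',f, f[:2].mean(0), np.degrees(np.arctan2(f[1,0]-f[0,0],f[1,1]-f[0,1])),np.linalg.norm(f[1]-f[0]))
tool()
"
```

```text
line [[-104.9631843     0.24476113]
 [   1.50253473    0.13187507]]
tick [[ 4.89279515 11.21393714]]
face [[  9.61458597 -50.83793234]
 [ 16.28998546  74.73045494]
 [ 82.3261235  -51.05449307]] [12.95228572 11.9462613 ] 3.0430630585506915 125.74569910154057
t 24.85 tool plate xy mm [ 33.6 106.6] z 118.5 yaw(tool y rel plate x) -0.1 tilt [-0.0002 -0.0005] F [-0.  -0.5 -0.1] w 0.0006
```

>>> arm_command(commands=[[[0,0,0,0.001,-0.003,0.02,0],[0,0,0,0,0,0.025,0],[0,0,0,0,0,0.025,0],[0,0,0,0,0,0.015,0],[0,0,0,0,0,0.004,0],[0,0,0,-0.004,0,0,0],[0,0,0,-0.003,0,0,0],[0,0,0,-0.003,0,0,0],[0,0,0,-0.003,0,0,0],[0,0,0,-0.003,0,0,0],[0,0,0,-0.003,0,0,0],[0,0,0,0,0,0,0]]])

```text
time: 26.35
ee_pos: [0.6372, 0.0261, 0.0302]
eef_rot: [0.747, 0.665, 0.002, -0.001]
ft_force: [-1.0, 10.8, 3.9]
width: 0.0004
```

```bash
python3 -c "
from h import *
tool()
c=camera('wrist')
overlay(c,(0,0,640,400),1,'pics/w17.png',np.load('plate.npy'),None)
"
```

```text
t 26.35 tool plate xy mm [30.6 94. ] z 30.2 yaw(tool y rel plate x) 0.2 tilt [0.0008 0.0046] F [-1.  10.8  3.9] w 0.0004
```

View pics/w17.png

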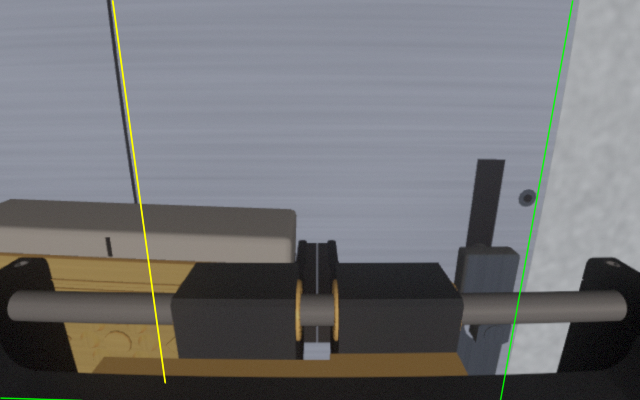

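```bash
python3 -c "
from h import *
c=camera('wrist')
overlay(c,(0,190,160,300),5,'pics/w17z.png',None,None)
print('tick',wl(c,[(109,238)],.052)); print('line',wl(c,[(137,202)],.012)); print('edge',wl(c,[(8,228),(285,238)],.052))
tool()
"
```

```text
tick [[6.0824805  8.59510561]]
line [[3.76506244 1.53048487]]
edge [[  2.12754163 -34.15331462]
 [  5.64208616  79.97178093]]
t 26.45 tool plate xy mm [30.6 94.1] z 30.2 yaw(tool y rel plate x) 0.2 tilt [0.0007 0.0045] F [-1.2 10.7  3.5] w 0.0005
```

View pics/w17z.png

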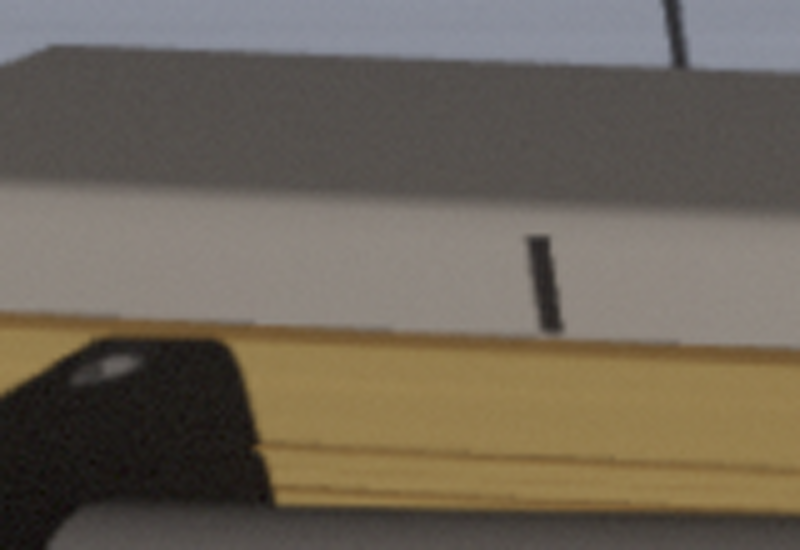

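>>> arm_command(commands=[[[0,0,0,-0.003,0,0,0],[0,0,0,-0.003,0,0,0],[0,0,0,0,0,0,0]]])

```text
time: 26.82
ee_pos: [0.6364, 0.0202, 0.0302]
eef_rot: [0.747, 0.665, 0.002, -0.002]
ft_force: [-1.8, 11.2, 4.8]
width: 0.0006
```

```bash
python3 -c "
from h import *
tool()
c=camera('wrist')
overlay(c,(0,180,160,300),5,'pics/w18z.png',None,None)
overlay(c,(160,180,320,300),5,'pics/w18y.png',None,None)
"
```

```text
t 26.82 tool plate xy mm [30.6 88.2] z 30.2 yaw(tool y rel plate x) 0.2 tilt [0.0007 0.0047] F [-1.8 11.2  4.8] w 0.0006
```

View pics/w18z.png

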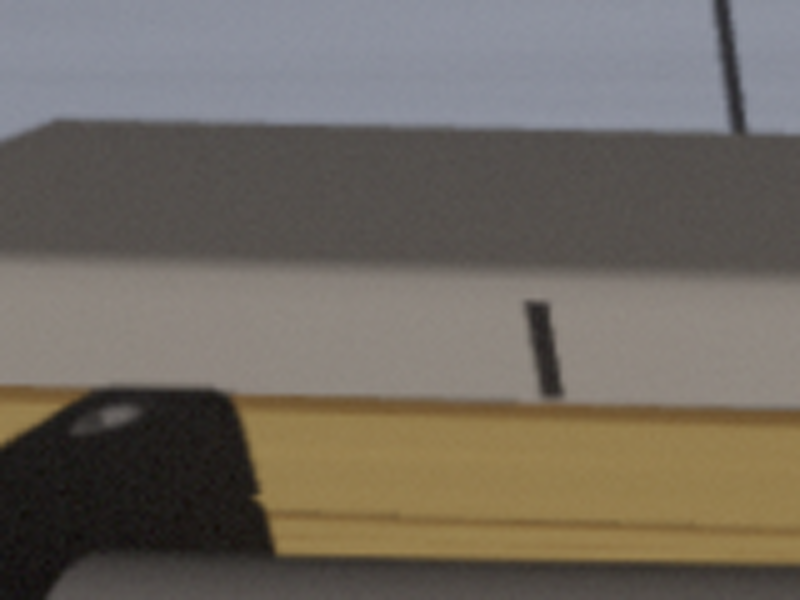

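View pics/w18y.png

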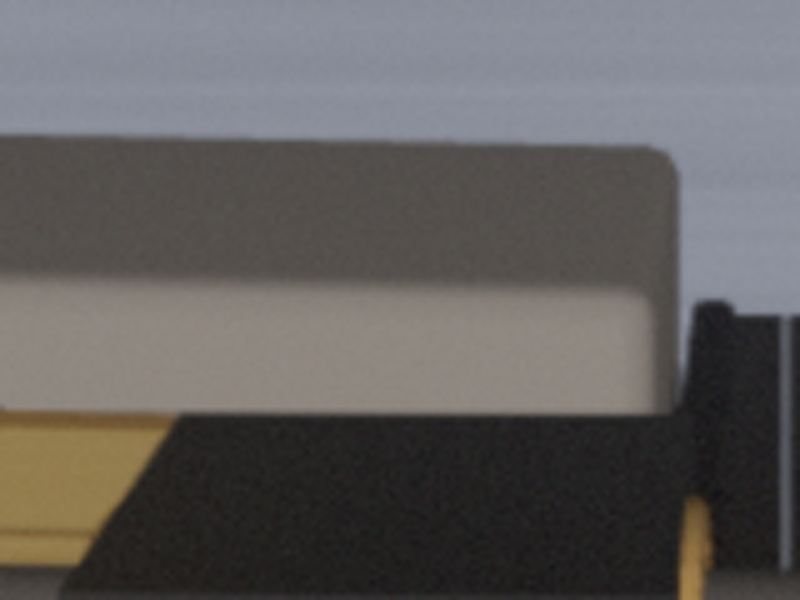

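```bash
python3 -c "
from h import *
c=camera('wrist')
print('tick',wl(c,[(107.5,240.5)],.052)); print('line',wl(c,[(147.8,206)],.012))
e=wl(c,[(14,204),(286,208.8)],.012);print('edge',e,np.degrees(np.arctan2(*(e[1]-e[0]))))
tool()
"
```

```text
tick [[7.17434722 1.87654003]]
line [[5.86735187 0.95913023]]
edge [[  5.04640106 -71.21415077]
 [  7.14817897  71.37036191]] 0.8445116562680641
t 26.93 tool plate xy mm [30.6 88.1] z 30.3 yaw(tool y rel plate x) 0.2 tilt [0.0007 0.0045] F [-2.2  9.8  4.2] w 0.0006
```

>>> arm_command(commands=[[[0,0,0,0.008,0,0,0],[0,0,0,0.012,0,0,0],[0,0,0,0,0,-0.02,0],[0,0,0,0,0,-0.03,0],[0,0,0,0,0,-0.035,100],[0,0,0,-0.01,-0.01,-0.005,100],[0,0,0,-0.025,-0.016,0,100],[0,0,0,-0.028,-0.016,0,100],[0,0,0,-0.028,-0.014,0,100],[0,0,0,-0.01,0,0,100],[0,0,0,0,0,0,100]]])

```text
time: 28.3
ee_pos: [0.5709, -0.0583, 0.1198]
eef_rot: [0.749, 0.663, 0.0, 0.0]
ft_force: [-0.1, -0.1, 0.1]
width: 0.0626
```

```bash
python3 -c "
from h import *
c=camera('top')
overlay(c,(255,125,405,245),5,'pics/t19.png',np.load('plate.npy'),dp(56,.2,179.2))
togo((-20,0),.028,0)
"
```

```text
t 28.35 tool plate xy mm [-24.9   3.5] z 119.7 yaw(tool y rel plate x) 0.0 tilt [0.0003 0.0004] F [-0.5  0.2  0.3] w 0.0664
rz total 0.001
then shift tool x,y,z mm -3.5 4.9 91.7
```

View pics/t19.png

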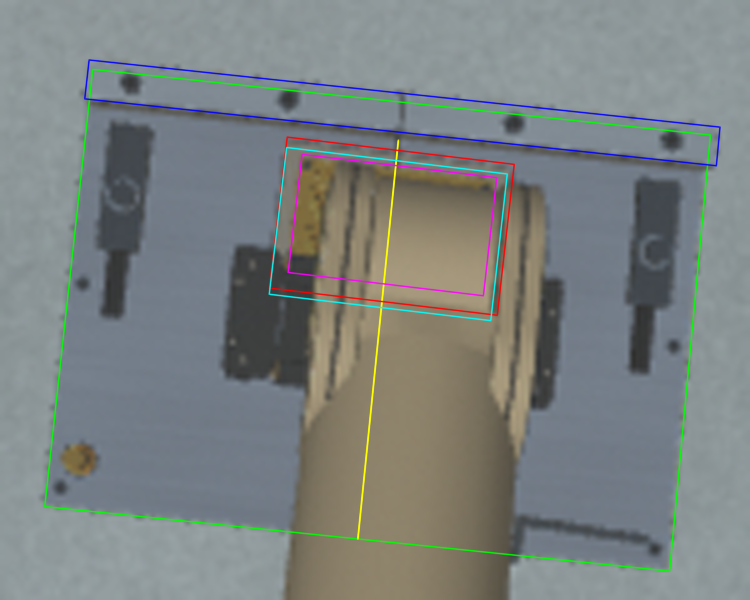

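>>> arm_command(commands=[[[0,0,0,-0.0035,0,0.02,100],[0,0,0,0,0,0.025,100],[0,0,0,0,0,0.025,100],[0,0,0,0,0,0.015,100],[0,0,0,0,0,0.006,100],[0,0,0,0,0.006,0,100],[0,0,0,0,0.004,0,100],[0,0,0,0,0.003,0,100],[0,0,0,0,0.003,0,100],[0,0,0,0,0.003,0,100],[0,0,0,0,0.003,0,100],[0,0,0,0,0.003,0,100],[0,0,0,0,0.003,0,100],[0,0,0,0,0,0,100]]])

```text
time: 30.1
ee_pos: [0.595, -0.0647, 0.0281]
eef_rot: [0.748, 0.663, -0.002, -0.003]
ft_force: [-16.1, 0.6, 12.2]
width: 0.0873
```

```bash
python3 -c "
from h import *
tool()
c=camera('top')
overlay(c,(295,130,375,200),10,'pics/t20.png',np.load('plate.npy'),None)
c=camera('scene')
overlay(c,(220,165,330,255),7,'pics/s20.png',None,None)
"
```

```text
t 30.1 tool plate xy mm [-0.4 -1.1] z 28.1 yaw(tool y rel plate x) -0.0 tilt [-0.0071  0.0009] F [-16.1   0.6  12.2] w 0.0873
```

View pics/t20.png

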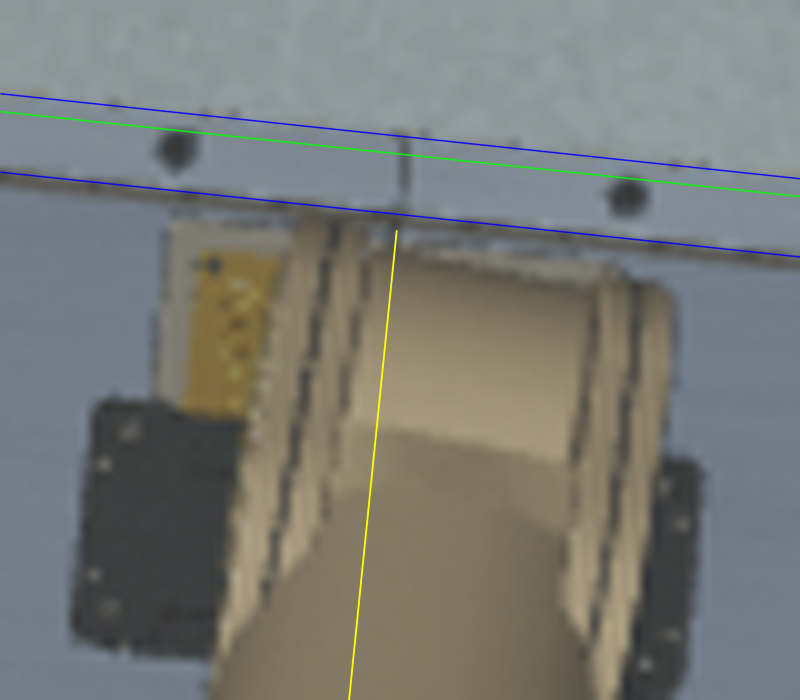

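View pics/s20.png

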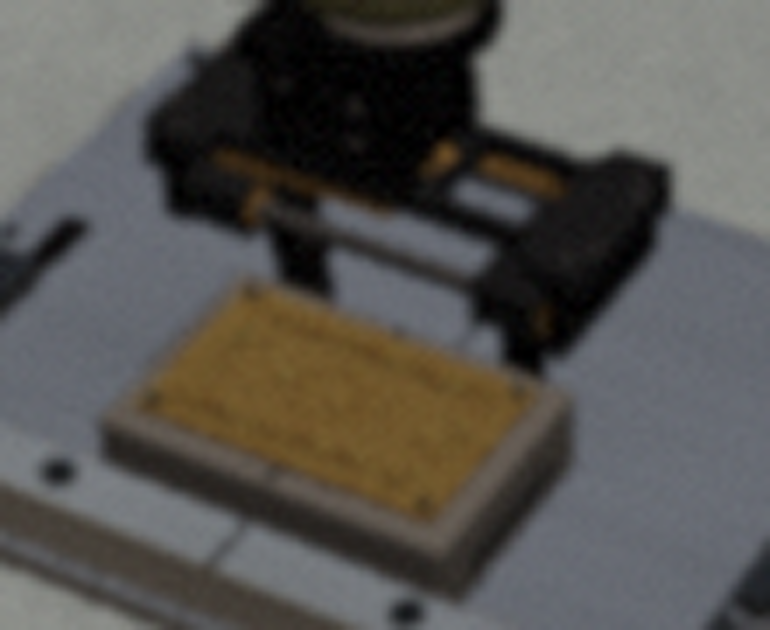

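>>> arm_command(commands=[[[0,0,0,0,0.0025,0,100],[0,0,0,0,0.0025,0,100],[0,0,0,0,0.002,0,100],[0,0,0,0,0,0,100]]])

```text
time: 30.7
ee_pos: [0.6018, -0.0653, 0.028]
eef_rot: [0.748, 0.663, -0.002, -0.003]
ft_force: [-16.3, 0.5, 13.0]
width: 0.0869
```

```bash
python3 -c "
from h import *
tool()
c=camera('scene')
overlay(c,(220,165,330,255),7,'pics/s21.png',None,None)
"
```

```text
t 30.7 tool plate xy mm [ 6.5 -0.9] z 28.0 yaw(tool y rel plate x) 0.0 tilt [-0.0074  0.0012] F [-16.3   0.5  13. ] w 0.0869
```

View pics/s21.png

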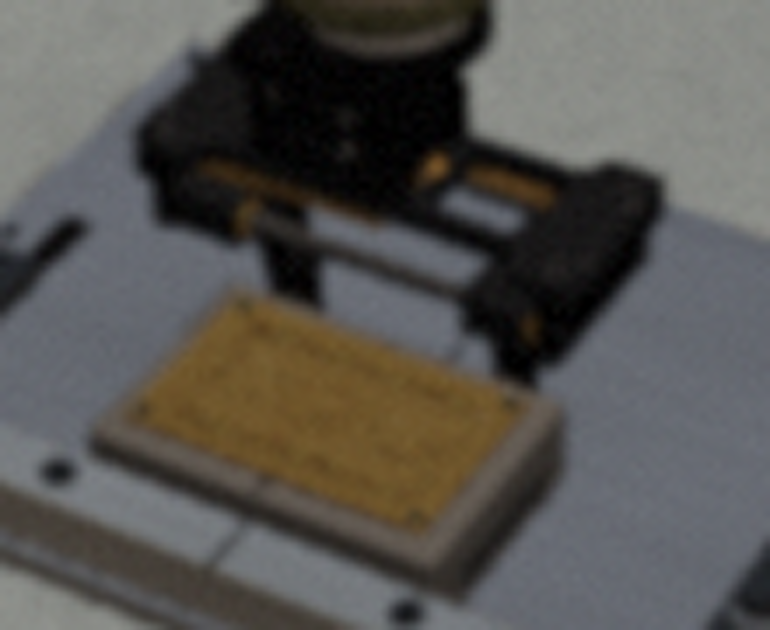

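>>> arm_command(commands=[[[0,0,0,0,0.0015,0,100],[0,0,0,0,0.0015,0,100],[0,0,0,0,0,0,100]]])

```text
time: 31.12
ee_pos: [0.6047, -0.0656, 0.028]
eef_rot: [0.748, 0.663, -0.002, -0.003]
ft_force: [-17.6, 1.3, 12.8]
width: 0.0873
```

```bash
python3 -c "
from h import *
tool()"
```

```text
t 31.12 tool plate xy mm [ 9.4 -0.9] z 28.0 yaw(tool y rel plate x) 0.0 tilt [-0.0076  0.0012] F [-17.6   1.3  12.8] w 0.0873
```

>>> arm_command(commands=[[[0,0,0,0,0.0015,0,100],[0,0,0,0,0.001,0,100],[0,0,0,0,0,0,100]]])

```text
time: 31.5
ee_pos: [0.6049, -0.0656, 0.028]
eef_rot: [0.748, 0.663, -0.004, -0.005]
ft_force: [-29.8, 3.0, 24.3]
width: 0.087
```

```bash
python3 -c "
from h import *
tool()"
```

```text
t 31.5 tool plate xy mm [ 9.5 -0.8] z 28.0 yaw(tool y rel plate x) 0.0 tilt [-0.0125  0.0024] F [-29.8   3.   24.3] w 0.087
```

>>> arm_command(commands=[[[0,0,0,0,-0.003,0,100],[0,0,0,0,-0.006,0,100],[0,0,0,0,-0.012,0,100],[0,0,0,0,-0.012,-0.01,100],[0,0,0,0,0,-0.03,100],[0,0,0,0,0,-0.03,100],[0,0,0,0,0,-0.02,0],[0,0,0,0.025,0.014,0,0],[0,0,0,0.03,0.016,0,0],[0,0,0,0.03,0.016,0,0],[0,0,0,0.03,0.016,0,0],[0,0,0,0,0,0,0]]])

```text
time: 33.0
ee_pos: [0.6535, 0.0481, 0.1189]
eef_rot: [0.747, 0.665, 0.001, -0.0]
ft_force: [-0.8, -0.5, 0.3]
width: 0.0349
```

```bash
python3 -c "
from h import *
P=np.load('plate.npy')
tool()
c=camera('wrist')
overlay(c,(0,0,640,400),1,'pics/w22.png',P,dp(70,0,180))
overlay(c,(0,110,160,230),5,'pics/w22a.png',None,None)
overlay(c,(160,110,320,230),5,'pics/w22b.png',None,None)
c=camera('top')
overlay(c,(295,130,375,200),10,'pics/t22.png',P,dp(70,0,180))
"
```

```text
t 33.0 tool plate xy mm [ 44.2 117.9] z 118.9 yaw(tool y rel plate x) 0.3 tilt [0.0006 0.0012] F [-0.8 -0.5  0.3] w 0.0349
```

View pics/w22.png

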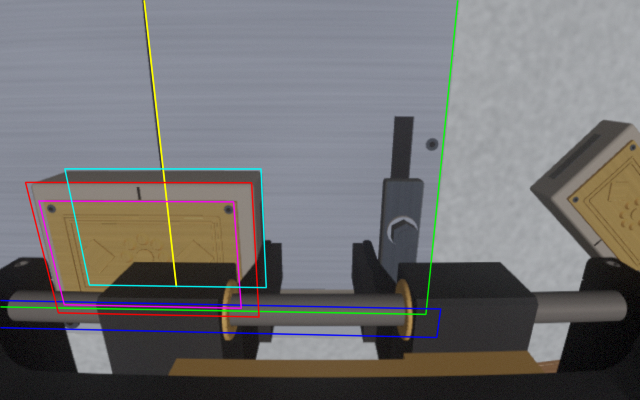

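View pics/t22.png

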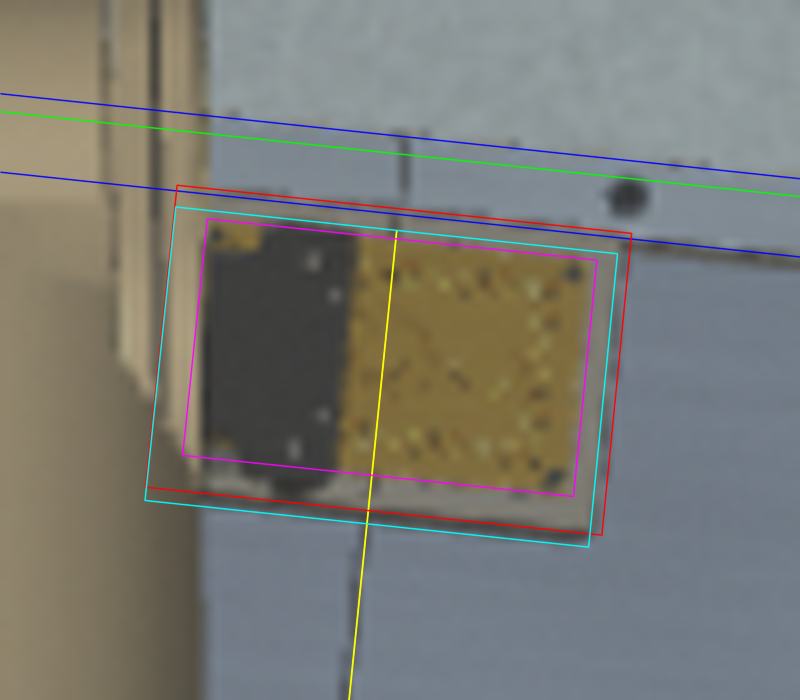

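View pics/w22a.png

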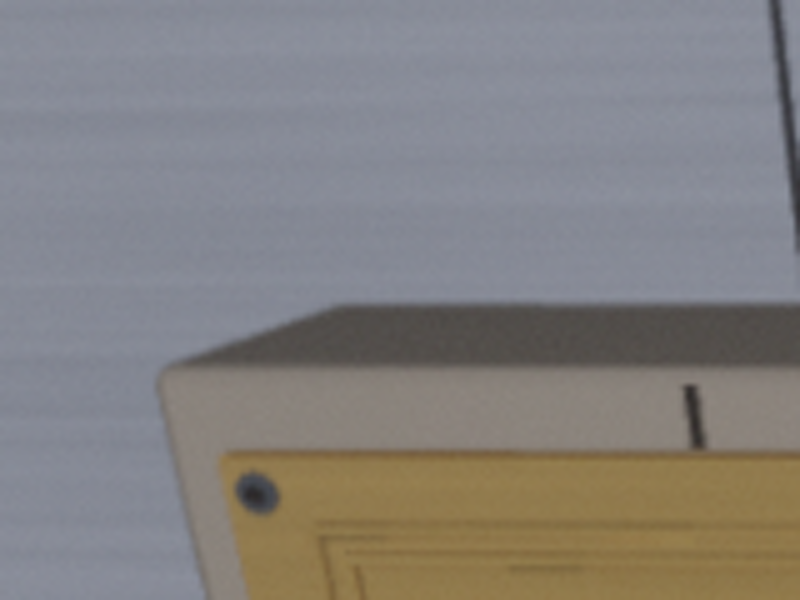

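View pics/w22b.png

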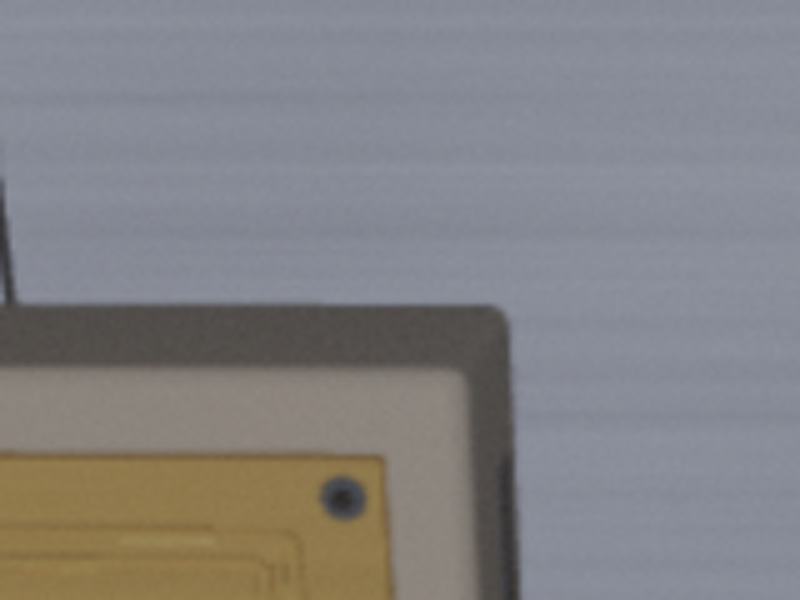

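```bash
python3 -c "
from h import *
c=camera('wrist')
print('line',wl(c,[(162.2,169.5)],.012),'base',wl(c,[(66.8,171),(261.7,171)],.012))
print('tick',wl(c,[(138,187.4)],.052))
print('face',wl(c,[(44,200.5),(237,201.5)],.0575))
tool()
"
```

```text
line [[20.19528517 -2.815614  ]] base [[ 21.03870251 -77.64905393]
 [ 21.45624886  71.88949793]]
tick [[22.87356645 -2.50399924]]
face [[ 30.06918301 -64.21372259]
 [ 30.56284524  62.57020436]]
t 33.15 tool plate xy mm [ 43.9 113.3] z 119.0 yaw(tool y rel plate x) -0.0 tilt [ 0.0002 -0.0005] F [-0.3  0.2  0.9] w 0.023
```

>>> arm_command(commands=[[[0,0,0,-0.03,0,-0.01,0],[0,0,0,-0.04,0,-0.02,0],[0,0,0,-0.04,0,-0.01,0],[0,0,0,0,0,0,0],[0,0,0,0,0,0,0],[0,0,0,0,0,0,0]]])

```text
time: 33.9
ee_pos: [0.6398, -0.0632, 0.1582]
eef_rot: [0.748, 0.664, 0.0, -0.0]
ft_force: [0.0, -0.5, -0.1]
width: 0.0007
```

```bash
python3 -c "
from h import *
P=np.load('plate.npy')
c=camera('wrist')
np.savez('w23.npz',**c)
tool()
overlay(c,(0,0,640,400),1,'pics/w23.png',P,dp(70,0,180))
overlay(c,(190,100,450,290),3,'pics/w23a.png',None,None)
"
```

```text
t 33.95 tool plate xy mm [44.   5.7] z 158.2 yaw(tool y rel plate x) 0.1 tilt [-0.0005  0.0005] F [-0.2 -0.2 -0.6] w 0.0003
```

View pics/w23.png

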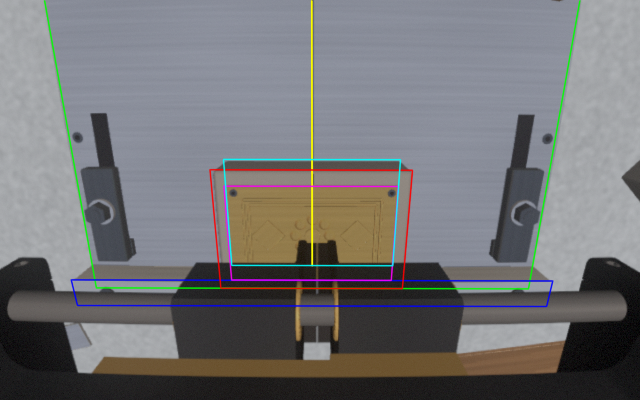

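View pics/w23a.png

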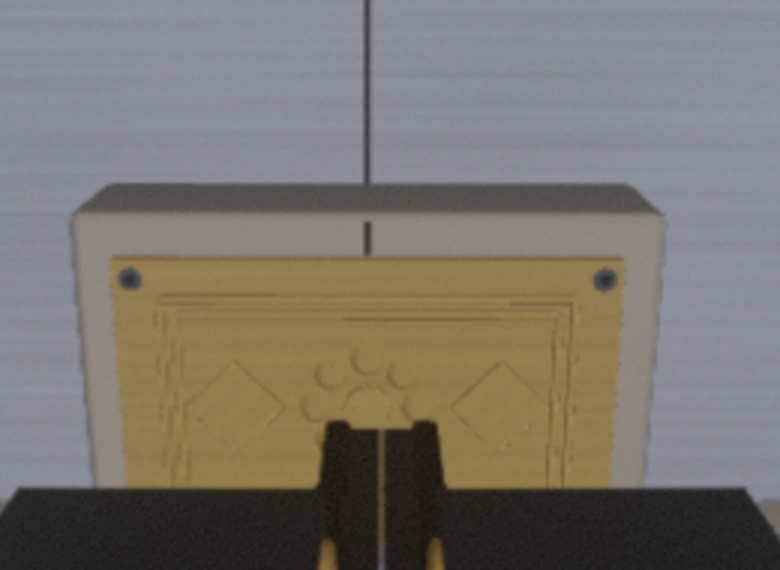

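```bash
python3 -c "
from h import *
P=np.load('plate.npy')
c=dict(np.load('w23.npz'))
g=cv2.cvtColor(c['frame'],cv2.COLOR_RGB2GRAY).astype(float)
E=[]
for u in range(232,396,4):
    if abs(u-312)<6: continue
    col=cv2.GaussianBlur(g,(5,1),0)[150:175,u]; k=np.diff(col); i=np.argmin(k[3:14])+3
    a,b,d=k[i-1:i+2]; E.append((u,150+i+.5+.5*(a-d)/(a-2*b+d)))
w=wl(c,E,.012); p=np.polyfit(w[:,1],w[:,0],1); print('base edge x at y=0',p[1],'yaw deg',np.degrees(p[0]),'rms',np.std(w[:,0]-np.polyval(p,w[:,1])))
L=wl(c,[(190+368/3,105),(190+368/3,160)],.012);print('line',L)
print('tick',wl(c,[(190+368.5/3,100+222/3)],.052))
c=camera('scene'); overlay(c,(220,175,330,255),7,'pics/s23.png',None,None)
c=camera('top'); overlay(c,(295,130,375,200),10,'pics/t23.png',None,None)
"
```

```text
base edge x at y=0 21.418357047555872 yaw deg -0.08514540149105394 rms 0.04237099258542324
line [[-24.28764858   1.05669031]
 [ 20.9413812    1.01524043]]
tick [[23.50618168  1.55686404]]
```

View pics/s23.png

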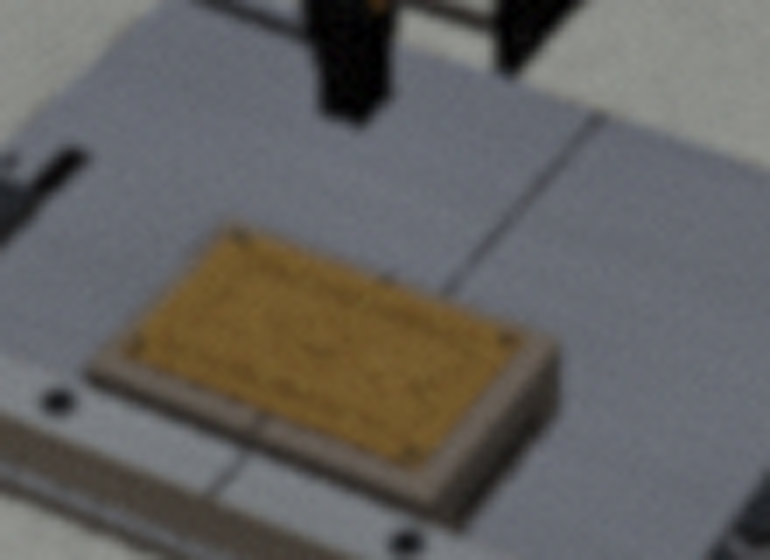

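View pics/t23.png

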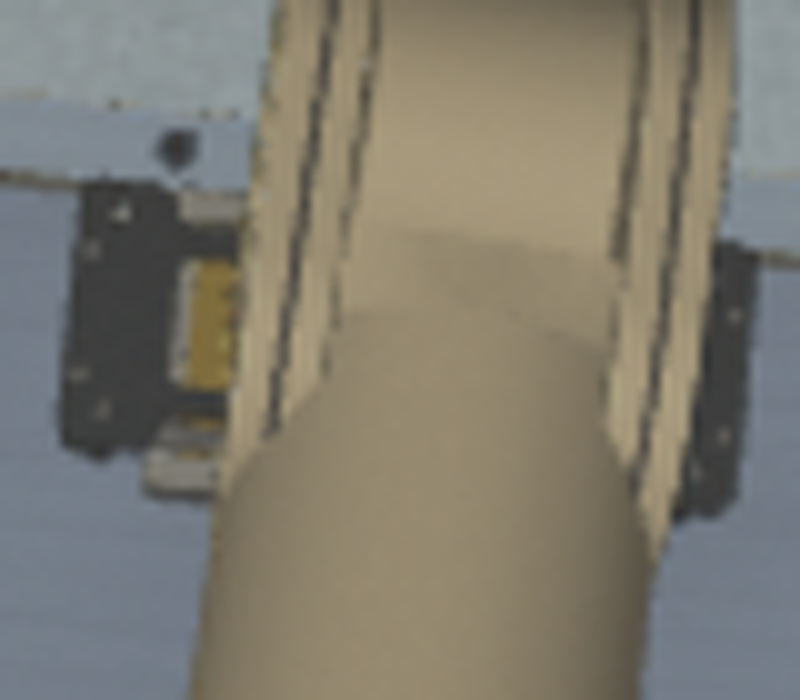

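```bash
python3 -c "
from h import *
tool(); print(close_job())"
```

```text
t 34.05 tool plate xy mm [44.1  5.4] z 158.2 yaw(tool y rel plate x) 0.1 tilt [-0.0005  0.0002] F [-0.2  0.4  0.3] w 0.0006
the job is handed in; nothing more can be done
None
```

The die block is in place: one long side lies against the fence and the block is centred on the scribed line. I handed the job in at about 34 s, with the gripper clear above the block.

I turned the block about 81° in steps by pushing its long sides near the ends with the closed fingertips. Two pushes on its left end moved it over to the line. With the block within about 1° of square, I used both open fingertips to push it straight to the fence.

**Last checks**
- **Fence contact:** the push force rose from about 18 to 30 N while the fingers moved only about 0.1 mm, so the block had met the fence.
- **Squareness:** the wrist camera puts the rear edge within about 0.1° of square to the scribed line.
- **Centring:** the block's middle mark is within about 0.5 mm of the line.
- **Position from the fence:** the wrist camera put the rear edge about 1.4 mm closer to the fence than contact would allow. That is within the 2 mm calibration error, so I relied on the force rise.
- **Downward drag:** while the block was pressed on the fence, the fingers also pressed down on its side with up to 24 N; I saw no sign of tipping.
- **Other objects:** the stamp, hex key and clamps looked unmoved in the pictures taken along the way. I took no separate final picture of everything on the bench.

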